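Load filter cartridges into a rack with nozzles at the notches, and latch it

TASK

Swing the rack's retaining frame up until it stands upright or leans a little back, then stand every loose filter cartridge that is on the table upright in a printed ring of the rack (any ring, one each), turned so that its side nozzle points straight out over the notch in front of that ring. When all are loaded, swing the frame fully down over them, and then swing the latch at the corner fully across the frame's rod until it lies in its catch. Leave the other things on the table and on the scale where they are.

Things in the scene. Friction and masses are not known exactly. Their poses are not given: they have to be found in the camera images.
- cart1 (a point): filter cartridge, standing, 92 mm tall, 0.18 kg: grey foot 52 mm across, white body 48 mm across, grey ribbed cap 32 mm across from 58 to 92 mm above the underside (lift it by the cap), one grey side nozzle. The point is on its axis, 46 mm above its underside; +x along the nozzle, z up. Up to four; an absent one reads None
- cart2 (a point): filter cartridge, standing, 92 mm tall, 0.18 kg: grey foot 52 mm across, white body 48 mm across, grey ribbed cap 32 mm across from 58 to 92 mm above the underside (lift it by the cap), one grey side nozzle. The point is on its axis, 46 mm above its underside; +x along the nozzle, z up. Up to four; an absent one reads None
- cart3 (a point): filter cartridge, standing, 92 mm tall, 0.18 kg: grey foot 52 mm across, white body 48 mm across, grey ribbed cap 32 mm across from 58 to 92 mm above the underside (lift it by the cap), one grey side nozzle. The point is on its axis, 46 mm above its underside; +x along the nozzle, z up. Up to four; an absent one reads None
- cart4 (a point): filter cartridge, standing, 92 mm tall, 0.18 kg: grey foot 52 mm across, white body 48 mm across, grey ribbed cap 32 mm across from 58 to 92 mm above the underside (lift it by the cap), one grey side nozzle. The point is on its axis, 46 mm above its underside; +x along the nozzle, z up. Up to four; an absent one reads None
- nozzle1 (a point): tip of cartridge 1's side nozzle: 12 mm thick, 54 mm out from the cartridge's axis, 34 mm above its underside
- nozzle2 (a point): tip of cartridge 2's side nozzle: 12 mm thick, 54 mm out from the cartridge's axis, 34 mm above its underside
- nozzle3 (a point): tip of cartridge 3's side nozzle: 12 mm thick, 54 mm out from the cartridge's axis, 34 mm above its underside
- nozzle4 (a point): tip of cartridge 4's side nozzle: 12 mm thick, 54 mm out from the cartridge's axis, 34 mm above its underside
- ring1 (a point): centre of printed ring 1 of 4 on the rack's plate (the end beside the latch); ring 66 mm outside, flat; rings 68 mm apart in a row. The point is on the plate's top, 12 mm above the table; its x points from the notches to the hinge, its +y along the row towards the latch
- notch1 (a point): the notch that belongs to ring 1: a 24 mm wide gap in the black rail (12 mm thick, 14 mm high) along the rack's front, 56 mm from the ring's centre; the point is at plate height in the middle of the gap
- ring2 (a point): centre of printed ring 2 of 4 on the rack's plate; ring 66 mm outside, flat; rings 68 mm apart in a row. The point is on the plate's top, 12 mm above the table; its x points from the notches to the hinge, its +y along the row towards the latch
- notch2 (a point): the notch that belongs to ring 2: a 24 mm wide gap in the black rail (12 mm thick, 14 mm high) along the rack's front, 56 mm from the ring's centre; the point is at plate height in the middle of the gap
- ring3 (a point): centre of printed ring 3 of 4 on the rack's plate; ring 66 mm outside, flat; rings 68 mm apart in a row. The point is on the plate's top, 12 mm above the table; its x points from the notches to the hinge, its +y along the row towards the latch
- notch3 (a point): the notch that belongs to ring 3: a 24 mm wide gap in the black rail (12 mm thick, 14 mm high) along the rack's front, 56 mm from the ring's centre; the point is at plate height in the middle of the gap
- ring4 (a point): centre of printed ring 4 of 4 on the rack's plate (the end away from the latch); ring 66 mm outside, flat; rings 68 mm apart in a row. The point is on the plate's top, 12 mm above the table; its x points from the notches to the hinge, its +y along the row towards the latch
- notch4 (a point): the notch that belongs to ring 4: a 24 mm wide gap in the black rail (12 mm thick, 14 mm high) along the rack's front, 56 mm from the ring's centre; the point is at plate height in the middle of the gap
- frame (a joint): hinge of the steel retaining frame, rad: 0 = down over the cartridges on its rests, grows as it swings up and back, 1.57 = upright, stop at 2.3; friction holds it where it is left (about 2 to 3 N at the rod moves it)
- frame_rod (a point): middle of the frame's front rod: round, 12 mm thick, parallel to the row, free for 50 mm all round. 134 mm from the hinge axis, which runs parallel to the row, 74 mm behind the line of ring centres (their +x side), 108 mm above the table. When the frame is down, rod 108 mm above the table, hold-down bar (5 mm thick) 6 mm above the caps
- latch (a joint): swivel latch on a post at the rack's front corner, rad: 0 = lying across the frame's rod with its end in the forked catch (a stop); grows as it swings out, anticlockwise seen from above, stop at 1.9; light friction holds it
- latch_knob (a point): middle of the upright black knob on the latch arm: 18 mm across, 34 mm tall, 50 mm from the pivot, this point 142 mm above the table. The pivot's vertical axis lies 92 mm in front of the line of ring centres and 66 mm beyond ring 1; when closed the arm points from it along the rings' +x
- tape_roll_c (a point): bystander: masking tape roll lying flat, 102 mm across, 25 mm high; centre
- vial_a_c (a point): bystander: small white vial, 25 mm across, 60 mm tall, standing; centre
- vial_b_c (a point): bystander: another such vial; centre
- beaker_pan_c (a point): bystander: plastic beaker 70 mm across, 86 mm tall, upside down on the pan of the bench scale; centre
Mind the look-alikes: they are no part of the job. What is shaped like the part that bears cart2 but blue or orange is not meant. Leave any red or turquoise look-alike of the part that bears cart3 alone.

How it is judged:
By the outcome, as a careful person would: the job done as asked, in the order asked, and still so for the second after the job is handed in, with the robot touching nothing.
Of cartridge1, cartridge2, cartridge3, cartridge4 only 2 to 4 are there at a start; the rules pass over those that are not, and their reading is None.
At some moment in a run one of cartridge1, cartridge2, cartridge3, cartridge4 may be knocked a few centimetres aside while the robot is not near it.
It also fails if it takes over 210 s, if anything falls off the work surface, if the arm or the gripper's body presses on something with over 40 N, if the wrist force passes 120 N, or if a joint passes its speed limit or range.

ROBOT

A 6-joint arm with a two-finger parallel gripper is mounted at the origin on the work surface; the furniture and walls round the work are solid. World frame = base frame: x ahead of the robot, y to its left, z up, the work surface at z = 0. Lengths are in m, angles in rad, forces in N, time in s.
With the tool pointing down it reaches from about 0.35 to 0.775 m from the base axis. Payload 7.3 kg.
Tool frame: the origin (TCP) lies at the very end of the fingers, on their centre line; the grasp point (between the pads) lies 19 mm behind it; z points along the fingers, y is the line along which they close (so a half turn about z gives the same grasp; the last joint's range is limited). The gripper opens to 92 mm and grips with 3 to 60 N. Pads are 19 mm wide; open, the fingers measure 130 mm over their backs; the gripper's body (75 mm by 190 mm) begins 47 mm behind the grasp point.
Start: joints at [-1.486, 0.342, 1.524, -0, 1.275, -0.146], TCP at [0.12, -0.511, 0.227] pointing down, gripper open.
Joint ranges: [-2.53, 2.53], [-0.77, 2.02], [0.04, 2.7], [-1, 4.14], [0.28, 2.66], [-3.11, 3.11]. Speed limits (rad/s): [2.57, 2.57, 3.14, 3.14, 3.14, 3.14].

INTERFACE

Orientations are given as [roll, pitch, yaw] about the fixed x, y, z axes, in that order (R = Rz(yaw) Ry(pitch) Rx(roll)).
In Python, from cell import observe, read_camera, get_calibration, hand_in, search_frame gives the robot as it stands.
- The arm moves only by the tool step_arm, never from a script. Its argument "commands" is a list of rows, each an object with "translation": the shift along the tool's x, y, z in mm, a list of three; "roll": the turn about the tool's z in rad. In form: [{"translation": [x, y, z], "roll": roll}, ...]. A call has 1 to 20 rows; each row shifts and turns the commanded pose from where the row before left it, along the tool's axes as they then stand; what a row does not reach is not made up. A row lasts 1/12 s, in which the tool goes at most 41.7 mm and 7.16 degrees, less where a joint would pass 70% of its speed; a pose out of reach is approached as far as the arm can. A call is refused whole if a number of a shift passes 41.7 or a number of a turn 0.125, either way. A call with a gripper value outside its range is refused whole. "fingers" is the opening, from 0 (shut) to 1 (fully open), set as the call begins (left out, the last holds). The fingers move at their own pace and stop on an object; "grip_force" is the grip in N (left out, the last holds). Time passes only in rows, so rows that do not move let the fingers close. It gives the time, the measured TCP pose, the force, the opening and the grip force at its end, in the units of the state.
- observe(): the state, without advancing time (a new reading comes with each control period).
- read_camera(name): name is "scene" or "top" or "wrist"; returns the picture (400x640x3 uint8, red, green, blue); there is no depth.
- get_calibration(name): a dict with "camera_matrix" (3x3 intrinsics, pixels), "world_from_camera" (4x4, takes a point from camera to world coordinates). Camera axes: x right, y up, looking along -z (the intrinsics and any distortion apply to the point x, -y, -z); pixel columns grow to the right and rows downward; lengths in m; the calibration is good to about 2 mm. A picture is of the moment at which its call begins: read the wrist's pose just before it. get_calibration takes no time and is no camera call; for the wrist camera it gives the pose at the moment of the call.
- hand_in(): hands the job in; it is judged then, once.
Trained networks look in the newest picture that a camera, given by its name, has taken for a name from the list of things; names that differ only in an ending like _2 or _b are one class to them, and where a whole thing is asked for, a point or a joint stands for the part that bears it (a point fixed in the world has none). Each returns a list of dicts, best first, with "confidence" (0 to 1); they miss things now and then, are a little off and sometimes report something else, mostly with a low value. They report only what shows in the picture. A call takes as long as a camera call. They do not tell look-alikes from the thing itself.
- search_frame(camera, name): "at" ([x, y, z] in m, in world coordinates, good to about 4 mm: the middle of the surface that is visible of it).
The state is a dict: "time": time; "qpos": joint angles; "qvel": joint speeds; "joint_efforts": joint torques, N m; "tool_pos": TCP position; "tool_rot": TCP orientation; "contact_force": force on the tool from outside, world axes, zero at the start; "torque": the same for the moment, N m; "opening": finger opening in m; "grip_force": force on a finger pad.
Only numpy, scipy, OpenCV 4.12 (cv2) and the standard library are available. Lean on these libraries where they do the work, as an engineer would, in place of code of your own. Each camera call takes 0.05 s, during which the arm holds its last target. There are 200 camera calls.

## Working session

There is one attempt and no reset: what is moved stays moved. The work goes in short steps, Python scripts to look and compute and a tool call to move; the robot and the scene stay as the last step left them, time stands still between calls to the robot, and variables do not carry over. Pictures are saved under pics/ and viewed, at most 14 in all, crops included, and the job is handed in when it is done.

Besides the shell and the picture viewer there is one more tool, called after "Emit:" as name(argument=value, ...), one argument or row to a line, values as JSON. step_arm: Moves the arm, as the interface text tells. Its arguments: {"type":"object","properties":{"commands":{"type":"array"},"fingers":{"type":"number"},"grip_force":{"type":"number"}},"required":["commands"]}

```bash
mkdir -p pics; ls; python3 - <<'E'
from cell import *
import cv2,numpy as np
for c in ("scene","top"):
    im=read_camera(c); cv2.imwrite(f"pics/{c}0.png",im[:,:,::-1])
    k=get_calibration(c); print(c,np.round(k["camera_matrix"],1).tolist(),np.round(k["world_from_camera"],3).tolist())
    for n in ("cart1","nozzle1","ring1","notch1","frame_rod","latch_knob"):
        print(n,[(np.round(d["at"],3).tolist(),round(d["confidence"],2)) for d in search_frame(c,n)][:8])
print(observe())
E
```

```text
pics
scene [[397.9, 0.0, 324.2], [0.0, 397.9, 197.9], [0.0, 0.0, 1.0]] [[-0.513, 0.574, -0.638, -0.474], [-0.858, -0.33, 0.393, 0.429], [0.015, 0.749, 0.662, 1.013], [0.0, 0.0, 0.0, 1.0]]
cart1 [([0.159, -0.296, 0.049], 0.85), ([0.32, 0.33, 0.051], 0.84), ([0.192, 0.304, 0.057], 0.84), ([0.265, 0.446, 0.05], 0.79), ([0.363, -0.657, 0.055], 0.66), ([0.363, 0.021, 0.168], 0.66), ([0.375, -0.218, 0.048], 0.58)]
nozzle1 [([0.191, 0.303, 0.05], 0.8), ([0.264, 0.44, 0.056], 0.78), ([0.363, -0.661, 0.047], 0.75), ([0.322, 0.327, 0.05], 0.63), ([0.344, -0.322, 0.052], 0.56), ([0.16, -0.294, 0.05], 0.56), ([0.371, -0.219, 0.051], 0.48), ([0.524, -0.306, 0.021], 0.16)]
ring1 [([0.524, -0.307, 0.027], 0.73), ([0.371, -0.219, 0.048], 0.52)]
notch1 [([0.527, -0.305, 0.023], 0.74)]
frame_rod [([0.524, -0.327, 0.115], 0.92), ([0.342, -0.321, 0.053], 0.65), ([0.383, -0.476, 0.026], 0.19)]
latch_knob []
top [[468.4, 0.0, 321.2], [0.0, 468.4, 205.2], [0.0, 0.0, 1.0]] [[0.02, 0.987, -0.16, 0.104], [-1.0, 0.019, -0.011, -0.134], [-0.008, 0.16, 0.987, 1.992], [0.0, 0.0, 0.0, 1.0]]
cart1 [([0.366, -0.661,
[... 625 characters left out ...]
{'time': 0.7, 'qpos': array([-1.48598141e+00,  3.41974154e-01,  1.52409552e+00,  9.15045778e-06,
        1.27540264e+00, -1.46013715e-01]), 'qvel': array([-3.17202899e-04, -8.82981689e-04,  1.09128477e-03,  1.41817737e-05,
       -1.41380639e-03,  2.20557545e-04]), 'joint_efforts': array([-2.17545225e-03, -4.31031203e+01, -2.44447982e+01,  7.14099244e-02,
        4.83674370e-02, -2.18071641e-07]), 'tool_pos': array([ 0.12013089, -0.51109208,  0.2267555 ]), 'tool_rot': array([3.14147233e+00, 8.84641782e-06, 2.30825965e-01]), 'contact_force': array([0.49958693, 0.5624128 , 0.61580052]), 'torque': array([-0.00354816,  0.00568656, -0.00409369]), 'grip_force': 0.0, 'opening': 0.09204628471959432}
```

View pics/scene0.png

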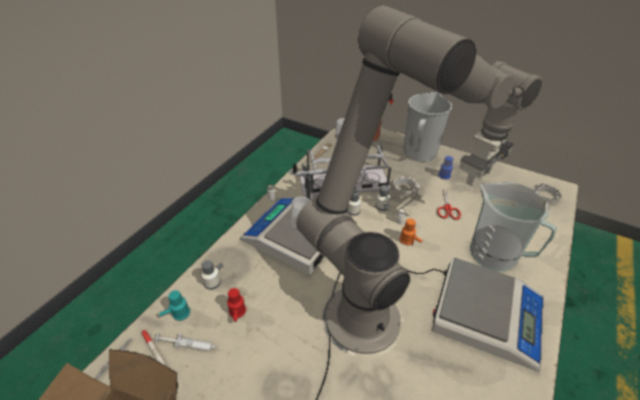

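View pics/top0.png

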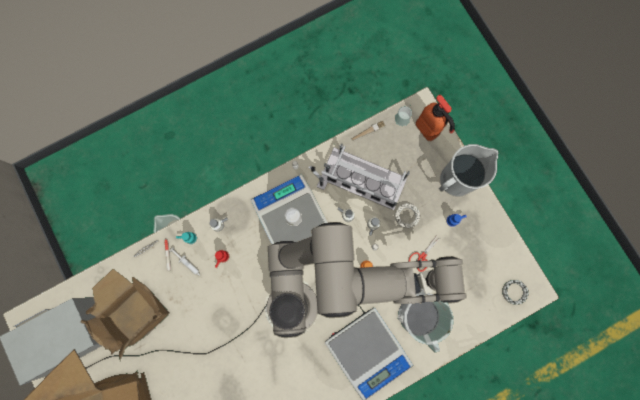

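The scene view shows teal (178,305), red (236,303), orange (410,232) and blue (447,167) look-alikes. White/grey candidates are at (210,272), (354,203) and (383,198). Next I'll take close crops.

```bash
python3 - <<'E'
import cv2,numpy as np
s=cv2.imread("pics/scene0.png");t=cv2.imread("pics/top0.png")
a=cv2.resize(t[80:280,300:500],(600,600),interpolation=cv2.INTER_CUBIC)
b=cv2.resize(t[190:270,140:240],(200,160)); 
cv2.imwrite("pics/c1.png",a)
a=cv2.resize(s[120:240,240:440],(800,480),interpolation=cv2.INTER_CUBIC)
cv2.imwrite("pics/c2.png",a)
E
```

```text
(no output)
```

View pics/c1.png

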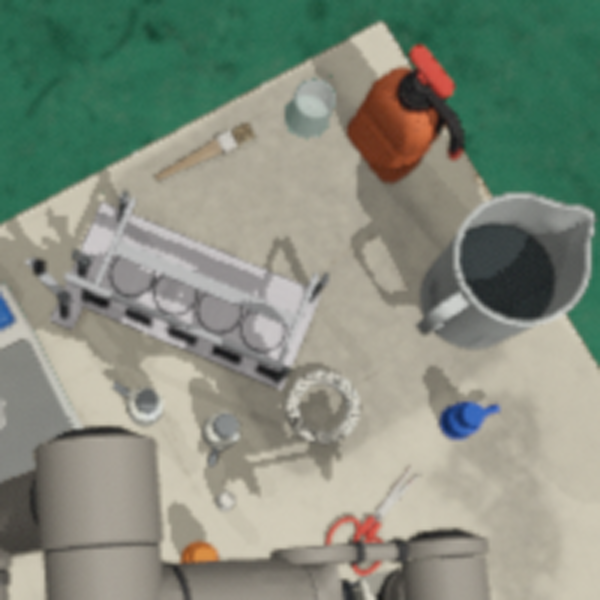

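View pics/c2.png

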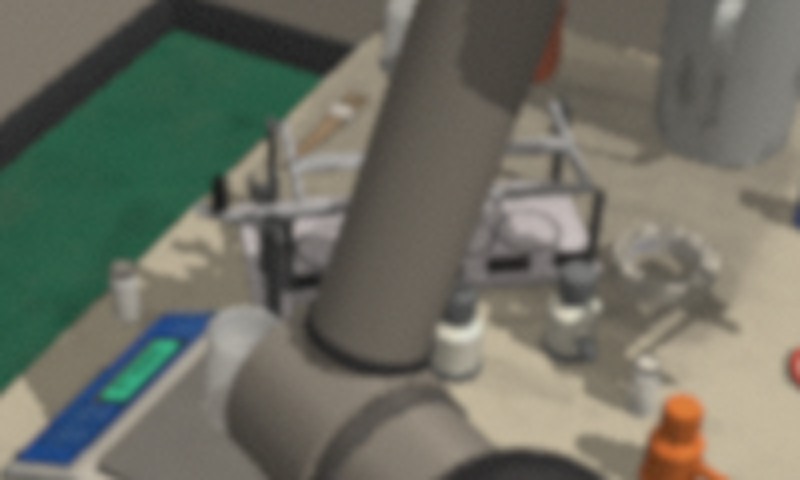

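The close crops show two white cartridges with grey caps, at top pixels (348,215) and (374,223). A third is at about (216,223). The vials are near the latch and at (375,246). Next is the rack geometry.

```bash
cat > h.py <<'E'
import numpy as np,cv2
from cell import *
def ray(k,px,z):
    T=k["world_from_camera"];d=np.linalg.inv(k["camera_matrix"])@[px[0],px[1],1];d=T[:3,:3]@(d*[1,-1,-1]);o=T[:3,3]
    return o+d*(z-o[2])/d[2]
def proj(k,P):
    T=k["world_from_camera"];p=(np.asarray(P,float)-T[:3,3])@T[:3,:3]*[1,-1,-1];q=p@k["camera_matrix"].T
    return q[...,:2]/q[...,2:]
def find(c,n,m=8): return [(np.round(d["at"],3).tolist(),round(d["confidence"],2)) for d in search_frame(c,n)][:m]
def save(c,f,box=None,s=1):
    im=read_camera(c)[:,:,::-1].copy()
    if box: im=im[box[1]:box[3],box[0]:box[2]]
    if s!=1: im=cv2.resize(im,None,fx=s,fy=s,interpolation=cv2.INTER_CUBIC)
    cv2.imwrite(f"pics/{f}.png",im)
E
python3 - <<'E'
from h import *
k=get_calibration("top")
c=lambda x,y:(300+x/3-.33,80+y/3-.33)
r=np.array([ray(k,c(*p),.012) for p in [(130,275),(174,294),(220,312),(265,331)]]);print(r.round(3))
d=(r[0]-r[3])[:2];print(np.linalg.norm(d)/3);y=d/np.linalg.norm(d);x=np.array([y[1],-y[0]]);print("x",x,"y",y, np.arctan2(x[1],x[0]))
m=r.mean(0)[:2];R=[m+y*.068*(1.5-i) for i in range(4)];print("rings",np.round(R,3))
pv=R[0]-.092*x+.066*y;print("pivot",pv)
for z in(.142,):
  kn=ray(k,c(38,268),z);print("knob",kn, (kn[:2]-pv)@x,(kn[:2]-pv)@y)
# overlay rod candidates at angles
h=m+.074*x
im=cv2.imread("pics/top0.png")[80:200,300:420];im=cv2.resize(im,None,fx=5,fy=5,interpolation=cv2.INTER_CUBIC)
for a,col in((0,(0,0,255)),(.5,(0,255,0)),(1.0,(255,0,0))):
  p=h-.134*np.cos(a)*x;z=.108+.134*np.sin(a)
  q=[proj(k,[*(p+s*.13*y),z]) for s in(-1,1)]
  q=[tuple(int(v) for v in (u-[300,80])*5) for u in q];cv2.line(im,*q,col,1)
for i in range(4):
  for P in(R[i],R[i]-.056*x): cv2.circle(im,tuple(int(v) for v in (proj(k,[*P,.012])-[300,80])*5),4,(0,255,255),-1)
cv2.circle(im,tuple(int(v) for v in (proj(k,[*pv,.12])-[300,80])*5),5,(255,255,0),-1)
cv2.imwrite("pics/ov.png",im)
E
```

```text
[[ 0.575 -0.203  0.012]
 [ 0.548 -0.267  0.012]
 [ 0.523 -0.333  0.012]
 [ 0.496 -0.398  0.012]]
0.06993878731607976
x [ 0.92702159 -0.37500797] y [0.37500797 0.92702159] -0.38440536948234955
rings [[ 0.574 -0.206]
 [ 0.548 -0.269]
 [ 0.523 -0.332]
 [ 0.497 -0.395]]
pivot [ 0.51313346 -0.11018071]
knob [ 0.55126836 -0.07447416  0.142     ] 0.021961624475518356 0.04740164029936022
```

View pics/ov.png

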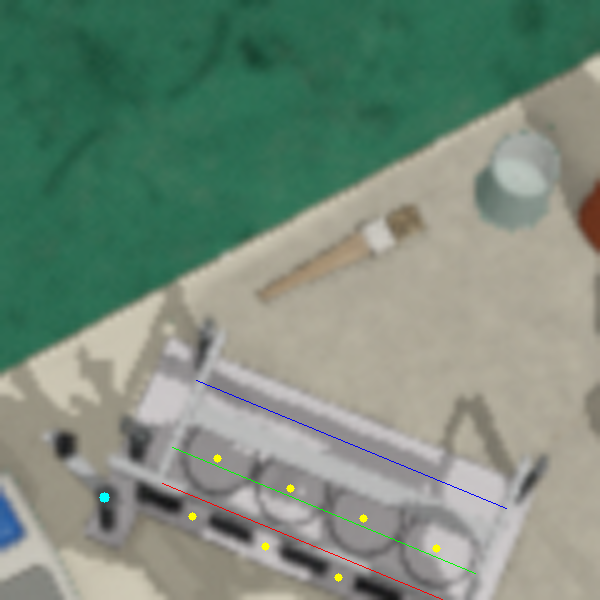

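```bash
cat >> h.py <<'E'
X=np.array([.927,-.375]);Y=np.array([.375,.927]);M=np.array([.5355,-.3005])
def W(x,y,z): return np.array([*(M+x*X+y*Y),z])   # rack coords: x from row line, y along row (0 = middle)
E
python3 - <<'E'
from h import *
k=get_calibration("scene")
im=cv2.imread("pics/scene0.png")[120:240,240:440];im=cv2.resize(im,None,fx=4,fy=4,interpolation=cv2.INTER_CUBIC)
f=lambda P:tuple(int(v) for v in (proj(k,P)-[240,120]+.5)*4)
for a,col in((0,(0,0,255)),(.3,(0,255,0)),(.6,(255,0,0)),(.9,(255,0,255))):
  x=.074-.134*np.cos(a);z=.108+.134*np.sin(a);cv2.line(im,f(W(x,-.14,z)),f(W(x,.14,z)),col,1)
cv2.line(im,f(W(.074,-.14,.108)),f(W(.074,.14,.108)),(255,255,255),1)
for i in range(4):
  y=.068*(1.5-i);cv2.circle(im,f(W(0,y,.012)),4,(0,255,255),-1);cv2.circle(im,f(W(-.056,y,.012)),4,(0,255,255),-1)
cv2.circle(im,f(W(-.092,.168,.12)),4,(255,255,0),-1)
cv2.imwrite("pics/ov2.png",im)
E
```

```text
(no output)
```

View pics/ov2.png

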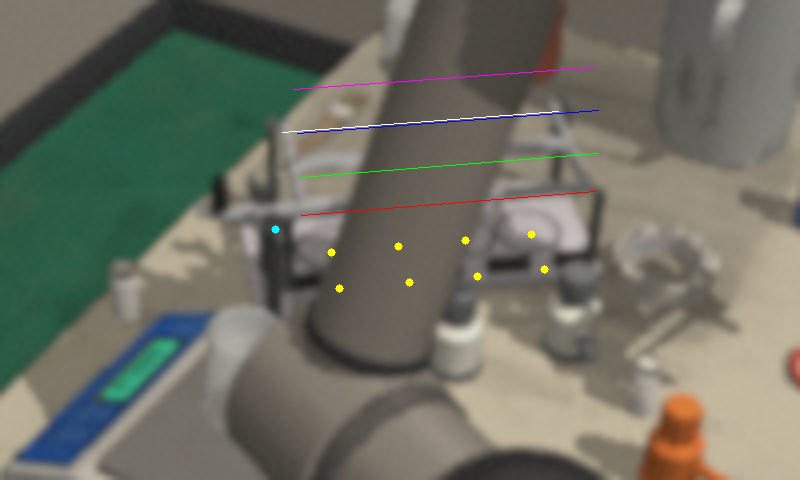

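The frame is down (the red line for angle 0 lies on the rod) and the latch is swung out at about 1.1 rad. I'll lift the tool, turn it and look from above the rod.

```bash
cat >> h.py <<'E'
def go(x,y,z,yaw=None):
    s=observe();p=s["tool_pos"];y0=s["tool_rot"][2];t=yaw if yaw is not None else y0
    roll=-((t-y0+np.pi)%(2*np.pi)-np.pi)
    c,n=np.cos(t),np.sin(t);d=np.array([x,y,z])-p
    print("turn first",round(roll,3),"j6 now",round(s["qpos"][5],2),"then shift mm",np.round(1000*np.array([c*d[0]+n*d[1],n*d[0]-c*d[1],-d[2]]),1))
E
python3 - <<'E'
from h import *
go(*W(-.06,0,.30),1.186)
E
```

```text
turn first -0.955 j6 now -0.15 then shift mm [351.1 245.9 -73.2]
```

Emit:
step_arm(
  commands=[
    {"translation":[0,0,-25],"roll":0},
    {"translation":[0,0,-25],"roll":0},
    {"translation":[0,0,-23],"roll":0},
    {"translation":[0,0,0],"roll":-0.12},
    {"translation":[0,0,0],"roll":-0.12},
    {"translation":[0,0,0],"roll":-0.12},
    {"translation":[0,0,0],"roll":-0.12},
    {"translation":[0,0,0],"roll":-0.12},
    {"translation":[0,0,0],"roll":-0.12},
    {"translation":[0,0,0],"roll":-0.12},
    {"translation":[0,0,0],"roll":-0.115},
  ],
)

```text
time: 1.62
tool_pos: [0.1201, -0.5111, 0.2998]
tool_rot: [3.142, 0.0, 1.192]
contact_force: [0.3, 0.3, -0.6]
opening: 0.0919
grip_force: 0.0
```

Emit:
step_arm(
  commands=[
    {"translation":[29.3,20.5,0],"roll":0},
    {"translation":[29.3,20.5,0],"roll":0},
    {"translation":[29.3,20.5,0],"roll":0},
    {"translation":[29.3,20.5,0],"roll":0},
    {"translation":[29.3,20.5,0],"roll":0},
    {"translation":[29.3,20.5,0],"roll":0},
    {"translation":[29.3,20.5,0],"roll":0},
    {"translation":[29.3,20.5,0],"roll":0},
    {"translation":[29.3,20.5,0],"roll":0},
    {"translation":[29.3,20.5,0],"roll":0},
    {"translation":[29.3,20.5,0],"roll":0},
    {"translation":[29.3,20.5,0],"roll":0},
    {"translation":[0,0,0],"roll":0},
    {"translation":[0,0,0],"roll":0},
  ],
  fingers=0.4,
)

```text
time: 2.78
tool_pos: [0.4812, -0.2763, 0.2992]
tool_rot: [-3.141, 0.0, 1.189]
contact_force: [0.0, -0.8, -0.3]
opening: 0.0364
grip_force: 0.0
```

```bash
python3 - <<'E'
from h import *
print(observe()["tool_pos"],observe()["tool_rot"])
k=get_calibration("wrist");im=read_camera("wrist")[:,:,::-1].copy()
for n in("frame_rod","ring1","notch1","cart1","latch_knob"):print(n,find("wrist",n))
f=lambda P:tuple(int(v) for v in proj(k,P))
cv2.line(im,f(W(-.06,-.14,.108)),f(W(-.06,.16,.108)),(0,0,255),1)
for i in range(4):
  y=.068*(1.5-i);cv2.circle(im,f(W(0,y,.012)),3,(0,255,255),-1);cv2.circle(im,f(W(-.056,y,.012)),3,(0,255,255),-1)
cv2.circle(im,f(W(-.092,.168,.12)),4,(255,255,0),-1)
cv2.imwrite("pics/w1.png",im)
print(find("top","cart1"))
read_camera("top");print(find("top","cart1"),find("top","nozzle1"))
E
```

```text
[ 0.48119289 -0.27633999  0.29923844] [-3.14086724e+00  2.42033038e-06  1.18929094e+00]
frame_rod [([0.558, -0.238, 0.008], 0.29)]
ring1 [([0.556, -0.242, 0.017], 0.93), ([0.546, -0.228, 0.111], 0.56)]
notch1 [([0.557, -0.242, 0.009], 0.74)]
cart1 [([0.398, -0.22, 0.052], 0.96), ([0.36, -0.322, 0.038], 0.91), ([0.186, -0.296, 0.05], 0.91)]
latch_knob [([0.517, -0.115, 0.129], 0.51)]
[([0.366, -0.661, 0.055], 0.71), ([0.333, 0.32, 0.053], 0.69), ([0.198, 0.298, 0.053], 0.59), ([0.34, -0.326, 0.053], 0.53), ([0.273, 0.433, 0.052], 0.49), ([0.379, -0.228, 0.054], 0.48), ([0.183, -0.303, 0.053], 0.45)]
[([0.333, 0.319, 0.056], 0.66), ([0.168, -0.31, 0.055], 0.63), ([0.368, -0.236, 0.052], 0.61), ([0.341, -0.33, 0.052], 0.59), ([0.367, -0.664, 0.053], 0.58), ([0.2, 0.296, 0.054], 0.55), ([0.541, -0.253, 0.016], 0.47), ([0.275, 0.432, 0.051], 0.46)] [([0.329, 0.316, 0.056], 0.71), ([0.275, 0.43, 0.051], 0.63), ([0.2, 0.29, 0.054], 0.59), ([0.167, -0.308, 0.053], 0.48), ([0.367, -0.234, 0.055], 0.44), ([0.37, -0.666, 0.056], 0.43)]
```

View pics/w1.png

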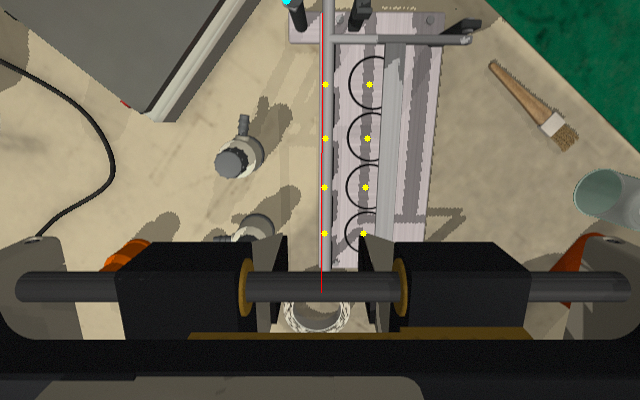

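The wrist view shows the rod at column ≈328, about 4 mm beyond my line, with the rings behind it. Two cartridges are at (233,162) and (252,232). I'll descend onto the rod with the fingers partly open.

Emit:
step_arm(
  commands=[
    {"translation":[0,3.5,30],"roll":0},
    {"translation":[0,0,30],"roll":0},
    {"translation":[0,0,30],"roll":0},
    {"translation":[0,0,30],"roll":0},
    {"translation":[0,0,30],"roll":0},
    {"translation":[0,0,25],"roll":0},
    {"translation":[0,0,20],"roll":0},
    {"translation":[0,0,13],"roll":0},
    {"translation":[0,0,0],"roll":0},
    {"translation":[0,0,0],"roll":0},
  ],
)

```text
time: 4.12
tool_pos: [0.4832, -0.279, 0.0915]
tool_rot: [-3.141, -0.0, 1.186]
contact_force: [-0.3, -0.5, 0.1]
opening: 0.0364
grip_force: 0.0
```

Emit:
step_arm(
  commands=[
    {"translation":[0,0,0],"roll":0},
    {"translation":[0,0,0],"roll":0},
    {"translation":[0,0,0],"roll":0},
    {"translation":[0,0,0],"roll":0},
    {"translation":[0,0,0],"roll":0},
    {"translation":[0,0,0],"roll":0},
  ],
  fingers=0,
  grip_force=10,
)

```text
time: 4.62
tool_pos: [0.4845, -0.2795, 0.0926]
tool_rot: [3.138, 0.001, 1.186]
contact_force: [4.0, -0.1, 2.2]
opening: 0.0117
grip_force: 10.0
```

```bash
python3 -c "
import numpy as np
a=np.linspace(0,1.72,20);print([[0,round(y,1),round(-z,1)] for y,z in zip(-134*np.diff(np.cos(a)),134*np.diff(np.sin(a)))])"
```

```text
[[0, np.float64(0.5), np.float64(-12.1)], [0, np.float64(1.6), np.float64(-12.0)], [0, np.float64(2.7), np.float64(-11.8)], [0, np.float64(3.8), np.float64(-11.5)], [0, np.float64(4.8), np.float64(-11.1)], [0, np.float64(5.8), np.float64(-10.7)], [0, np.float64(6.7), np.float64(-10.1)], [0, np.float64(7.6), np.float64(-9.4)], [0, np.float64(8.4), np.float64(-8.7)], [0, np.float64(9.2), np.float64(-7.9)], [0, np.float64(9.9), np.float64(-7.0)], [0, np.float64(10.5), np.float64(-6.1)], [0, np.float64(11.0), np.float64(-5.2)], [0, np.float64(11.4), np.float64(-4.1)], [0, np.float64(11.7), np.float64(-3.1)], [0, np.float64(12.0), np.float64(-2.0)], [0, np.float64(12.1), np.float64(-0.9)], [0, np.float64(12.1), np.float64(0.2)], [0, np.float64(12.1), np.float64(1.3)]]
```

Emit:
step_arm(
  commands=[
    {"translation":[0,0.5,-12.1],"roll":0},
    {"translation":[0,1.6,-12],"roll":0},
    {"translation":[0,2.7,-11.8],"roll":0},
    {"translation":[0,3.8,-11.5],"roll":0},
    {"translation":[0,4.8,-11.1],"roll":0},
    {"translation":[0,5.8,-10.7],"roll":0},
    {"translation":[0,6.7,-10.1],"roll":0},
    {"translation":[0,7.6,-9.4],"roll":0},
    {"translation":[0,8.4,-8.7],"roll":0},
    {"translation":[0,9.2,-7.9],"roll":0},
    {"translation":[0,9.9,-7],"roll":0},
    {"translation":[0,10.5,-6.1],"roll":0},
    {"translation":[0,11,-5.2],"roll":0},
    {"translation":[0,11.4,-4.1],"roll":0},
    {"translation":[0,11.7,-3.1],"roll":0},
    {"translation":[0,12,-2],"roll":0},
    {"translation":[0,12.1,-0.9],"roll":0},
    {"translation":[0,12.1,0.2],"roll":0},
    {"translation":[0,12.1,1.3],"roll":0},
    {"translation":[0,0,0],"roll":0},
  ],
)

```text
time: 6.28
tool_pos: [0.6271, -0.3376, 0.2239]
tool_rot: [3.14, 0.001, 1.186]
contact_force: [2.0, -1.9, 2.0]
opening: 0.0117
grip_force: 10.0
```

Emit:
step_arm(
  commands=[
    {"translation":[0,0,0],"roll":0},
    {"translation":[0,0,0],"roll":0},
    {"translation":[0,0,0],"roll":0},
    {"translation":[0,0,0],"roll":0},
    {"translation":[0,0,-20],"roll":0},
    {"translation":[0,0,-25],"roll":0},
    {"translation":[0,0,-25],"roll":0},
    {"translation":[0,0,-10],"roll":0},
  ],
  fingers=0.4,
)

```text
time: 6.95
tool_pos: [0.6263, -0.3369, 0.3083]
tool_rot: [3.136, 0.001, 1.186]
contact_force: [0.2, -0.1, 0.7]
opening: 0.0364
grip_force: 0.0
```

Emit:
step_arm(
  commands=[
    {"translation":[0,-25,0],"roll":0},
    {"translation":[0,-25,0],"roll":0},
    {"translation":[-20,-25,0],"roll":0},
    {"translation":[-20,-25,0],"roll":0},
    {"translation":[-20,-25,0],"roll":0},
    {"translation":[-20,-25,0],"roll":0},
    {"translation":[0,-25,0],"roll":0},
    {"translation":[0,-15,0],"roll":0},
    {"translation":[0,0,0],"roll":0},
    {"translation":[0,0,0],"roll":0},
  ],
  fingers=1,
)

```text
time: 7.78
tool_pos: [0.4195, -0.3394, 0.3047]
tool_rot: [3.14, 0.0, 1.185]
contact_force: [0.8, -0.3, -0.4]
opening: 0.0915
grip_force: 0.0
```

```bash
sed -i 's/M=np.array.*/M=np.array([.5355,-.3005])+.0045*X/' h.py; python3 - <<'E'
from h import *
print(observe()["tool_pos"])
k=get_calibration("wrist");im=read_camera("wrist")[:,:,::-1].copy()
for n in("cart1","nozzle1"):print(n,find("wrist",n))
f=lambda P:tuple(int(round(v)) for v in proj(k,P))
for i in range(4):
  y=.068*(1.5-i)
  cv2.polylines(im,[np.array([f(W(.033*np.cos(t),y+.033*np.sin(t),.012)) for t in np.linspace(0,6.3,40)])],False,(0,255,255),1);cv2.circle(im,f(W(-.056,y,.012)),2,(0,255,255),-1)
cv2.imwrite("pics/w2.png",im)
E
```

```text
[ 0.41954961 -0.33941622  0.30467766]
cart1 [([0.187, -0.309, 0.054], 0.89), ([0.393, -0.226, 0.056], 0.83), ([0.358, -0.327, 0.055], 0.64)]
nozzle1 [([0.187, -0.305, 0.055], 0.72), ([0.392, -0.228, 0.055], 0.6), ([0.359, -0.326, 0.059], 0.57)]
```

View pics/w2.png

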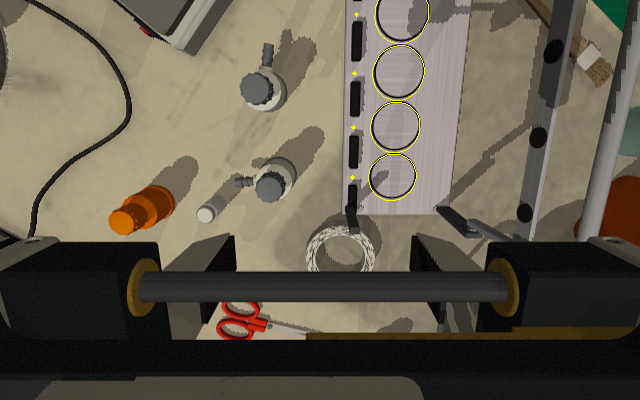

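The ring overlay lies on the printed rings. Cartridge A has its cap at (257,90) and nozzle tip at (267,46). Cartridge B has its cap at (271,187) and tip at (237,182). The vial (206,213) and the orange one (135,210) are to be left.

```bash
python3 - <<'E'
from h import *
k=get_calibration("wrist");im=cv2.imread("pics/w2.png")
f=lambda P:tuple(int(round(v)) for v in proj(k,P))
for c,t in(((257,90),(267,46)),((271,187),(237,182))):
  C=ray(k,c,.090);T=ray(k,t,.034);d=T-C;a=np.arctan2(d[1],d[0]);print(C.round(4),T.round(4),np.hypot(*d[:2]),a)
  for r,z in((.026,.003),(.016,.092)):
    cv2.polylines(im,[np.array([f([C[0]+r*np.cos(t),C[1]+r*np.sin(t),z]) for t in np.linspace(0,6.3,40)])],False,(0,0,255),1)
  cv2.line(im,f([C[0],C[1],.034]),f([C[0]+.054*np.cos(a),C[1]+.054*np.sin(a),.034]),(0,255,0),1)
cv2.imwrite("pics/w3.png",cv2.resize(im[20:240,180:400],(660,600),interpolation=cv2.INTER_CUBIC))
for a in(1,):pass
print(observe()["qpos"].round(2))
E
```

```text
[ 0.3896 -0.2301  0.09  ] [ 0.4129 -0.1831  0.034 ] 0.05250411290742817 1.1107248602364153
[ 0.3592 -0.3332  0.09  ] [ 0.3065 -0.3193  0.034 ] 0.05444442794563506 2.8827037076328463
[-0.82  0.32  1.34  0.    1.48 -0.44]
```

View pics/w3.png

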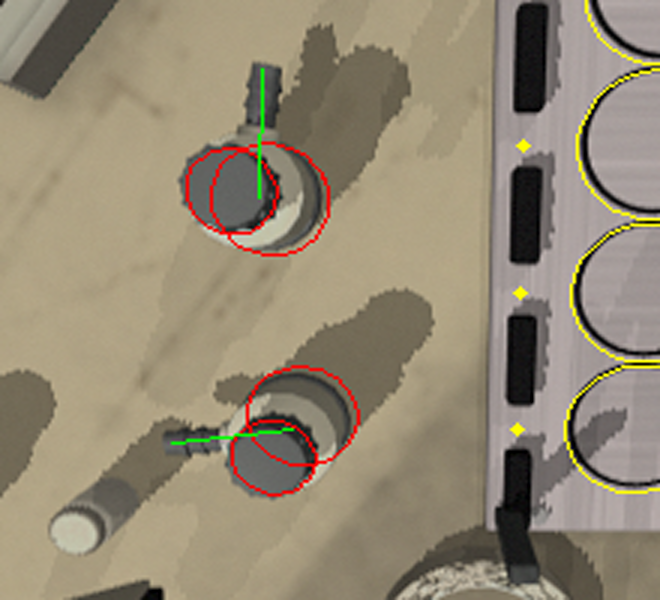

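The fit is good. I'll turn to the nozzle direction of B (yaw 2.883), with the camera kept on the side away from the frame.

```bash
python3 - <<'E'
from h import *
go(.3592,-.3332,.064,2.883)
k=get_calibration("wrist");s=observe();d=k["world_from_camera"][:3,3]-s["tool_pos"];y=s["tool_rot"][2];print("cam off",d[0]*np.cos(y)+d[1]*np.sin(y),d[2])
E
```

```text
turn first -1.697 j6 now -0.44 then shift mm [ 61.1  -9.5 239.8]
cam off 0.07335216414820153 0.15773370921798946
```

Emit:
step_arm(
  commands=[
    {"translation":[0,0,0],"roll":-0.12},
    {"translation":[0,0,0],"roll":-0.12},
    {"translation":[0,0,0],"roll":-0.12},
    {"translation":[0,0,0],"roll":-0.12},
    {"translation":[0,0,0],"roll":-0.12},
    {"translation":[0,0,0],"roll":-0.12},
    {"translation":[0,0,0],"roll":-0.12},
    {"translation":[0,0,0],"roll":-0.12},
    {"translation":[0,0,0],"roll":-0.12},
    {"translation":[0,0,0],"roll":-0.12},
    {"translation":[0,0,0],"roll":-0.12},
    {"translation":[0,0,0],"roll":-0.12},
    {"translation":[0,0,0],"roll":-0.12},
    {"translation":[0,0,0],"roll":-0.12},
    {"translation":[0,0,0],"roll":-0.018},
    {"translation":[0,0,0],"roll":0},
  ],
)

```text
time: 9.27
tool_pos: [0.4205, -0.3395, 0.3035]
tool_rot: [3.141, -0.0, 2.882]
contact_force: [0.6, 0.1, -0.6]
opening: 0.092
grip_force: 0.0
```

```bash
python3 - <<'E'
from h import *
go(.3592,-.3332,.064,2.883)
E
```

```text
turn first -0.001 j6 now -2.13 then shift mm [ 60.9  -9.6 239.5]
```

Emit:
step_arm(
  commands=[
    {"translation":[20,-3,0],"roll":0},
    {"translation":[20,-3,0],"roll":0},
    {"translation":[21,-3.6,0],"roll":0},
    {"translation":[0,0,30],"roll":0},
    {"translation":[0,0,30],"roll":0},
    {"translation":[0,0,30],"roll":0},
    {"translation":[0,0,30],"roll":0},
    {"translation":[0,0,30],"roll":0},
    {"translation":[0,0,30],"roll":0},
    {"translation":[0,0,30],"roll":0},
    {"translation":[0,0,20],"roll":0},
    {"translation":[0,0,9.5],"roll":0},
    {"translation":[0,0,0],"roll":0},
    {"translation":[0,0,0],"roll":0},
  ],
)

```text
time: 10.43
tool_pos: [0.3589, -0.3336, 0.0648]
tool_rot: [-3.141, 0.0, 2.883]
contact_force: [0.1, -0.2, -0.1]
opening: 0.0919
grip_force: 0.0
```

Emit:
step_arm(
  commands=[
    {"translation":[0,0,0],"roll":0},
    {"translation":[0,0,0],"roll":0},
    {"translation":[0,0,0],"roll":0},
    {"translation":[0,0,0],"roll":0},
    {"translation":[0,0,0],"roll":0},
    {"translation":[0,0,0],"roll":0},
    {"translation":[0,0,0],"roll":0},
    {"translation":[0,0,0],"roll":0},
  ],
  fingers=0,
  grip_force=20,
)

```text
time: 11.1
tool_pos: [0.3585, -0.3333, 0.0645]
tool_rot: [-3.141, 0.0, 2.884]
contact_force: [0.5, 0.1, -0.1]
opening: 0.0425
grip_force: 0.0
```

Emit:
step_arm(
  commands=[
    {"translation":[0,0,-15],"roll":0},
    {"translation":[0,0,-25],"roll":0},
    {"translation":[0,0,-30],"roll":0},
    {"translation":[0,0,-30],"roll":0},
    {"translation":[0,0,-30],"roll":0},
    {"translation":[0,0,0],"roll":0.063},
    {"translation":[0,0,0],"roll":0.063},
    {"translation":[0,0,0],"roll":0},
  ],
)

```text
time: 11.77
tool_pos: [0.3586, -0.3333, 0.195]
tool_rot: [-3.141, 0.001, 2.756]
contact_force: [0.5, -0.8, 0.0]
opening: 0.0003
grip_force: 0.0
```

```bash
python3 - <<'E'
from h import *
go(*W(0,-.102,.077),2.757)
E
```

```text
turn first -0.001 j6 now -2.09 then shift mm [-156.2   -5.2  118. ]
```

The fingers were still closing when I lifted, so they came up empty. I'll open them and look again.

Emit:
step_arm(
  commands=[
    {"translation":[-15,0,-30],"roll":0},
    {"translation":[-15,0,-30],"roll":0},
    {"translation":[-15,0,-30],"roll":0},
    {"translation":[-15,0,0],"roll":0},
    {"translation":[0,0,0],"roll":0},
    {"translation":[0,0,0],"roll":0},
    {"translation":[0,0,0],"roll":0},
    {"translation":[0,0,0],"roll":0},
    {"translation":[0,0,0],"roll":0},
    {"translation":[0,0,0],"roll":0},
    {"translation":[0,0,0],"roll":0},
    {"translation":[0,0,0],"roll":0},
  ],
  fingers=1,
)

```text
time: 12.77
tool_pos: [0.4139, -0.3557, 0.2844]
tool_rot: [-3.142, -0.0, 2.758]
contact_force: [-0.2, -0.3, 0.1]
opening: 0.0755
grip_force: 0.0
```

```bash
python3 - <<'E'
from h import *
k=get_calibration("wrist");im=read_camera("wrist")[:,:,::-1].copy()
print(find("wrist","cart1"),observe()["tool_pos"])
C=[.3592,-.3332];a=2.883
f=lambda P:tuple(int(round(v)) for v in proj(k,P))
for r,z in((.026,.003),(.016,.092)):
    cv2.polylines(im,[np.array([f([C[0]+r*np.cos(t),C[1]+r*np.sin(t),z]) for t in np.linspace(0,6.3,40)])],False,(0,0,255),1)
cv2.line(im,f([C[0],C[1],.034]),f([C[0]+.054*np.cos(a),C[1]+.054*np.sin(a),.034]),(0,255,0),1)
cv2.imwrite("pics/w4.png",im)
E
```

```text
[([0.349, -0.332, 0.055], 0.73), ([0.383, -0.235, 0.054], 0.64), ([0.372, -0.655, 0.053], 0.6)] [ 0.41402805 -0.35571812  0.28445458]
```

View pics/w4.png

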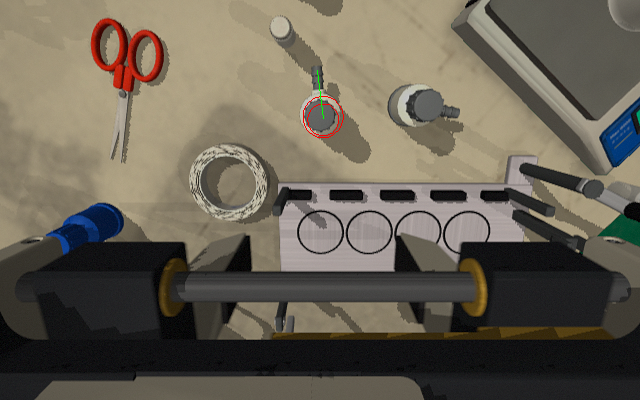

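Cartridge B still stands at (322,117) under the overlay, not moved. I'll repeat the grasp and wait longer for the fingers to close.

```bash
python3 - <<'E'
from h import *
go(.3592,-.3332,.064,2.883)
E
```

```text
turn first -0.125 j6 now -2.04 then shift mm [ 58.8   7.7 220.5]
```

Emit:
step_arm(
  commands=[
    {"translation":[0,0,0],"roll":-0.12},
    {"translation":[20,2.7,0],"roll":-0.005},
    {"translation":[20,2.5,0],"roll":0},
    {"translation":[19,2.5,0],"roll":0},
    {"translation":[0,0,30],"roll":0},
    {"translation":[0,0,30],"roll":0},
    {"translation":[0,0,30],"roll":0},
    {"translation":[0,0,30],"roll":0},
    {"translation":[0,0,30],"roll":0},
    {"translation":[0,0,30],"roll":0},
    {"translation":[0,0,25],"roll":0},
    {"translation":[0,0,15.5],"roll":0},
    {"translation":[0,0,0],"roll":0},
    {"translation":[0,0,0],"roll":0},
  ],
)

```text
time: 14.03
tool_pos: [0.3589, -0.3329, 0.0637]
tool_rot: [3.141, -0.001, 2.883]
contact_force: [0.5, 0.1, 0.2]
opening: 0.092
grip_force: 0.0
```

Emit:
step_arm(
  commands=[
    {"translation":[0,0,0],"roll":0},
    {"translation":[0,0,0],"roll":0},
    {"translation":[0,0,0],"roll":0},
    {"translation":[0,0,0],"roll":0},
    {"translation":[0,0,0],"roll":0},
    {"translation":[0,0,0],"roll":0},
    {"translation":[0,0,0],"roll":0},
    {"translation":[0,0,0],"roll":0},
    {"translation":[0,0,0],"roll":0},
    {"translation":[0,0,0],"roll":0},
    {"translation":[0,0,0],"roll":0},
    {"translation":[0,0,0],"roll":0},
    {"translation":[0,0,0],"roll":0},
    {"translation":[0,0,0],"roll":0},
  ],
  fingers=0,
  grip_force=20,
)

```text
time: 15.2
tool_pos: [0.359, -0.3331, 0.0638]
tool_rot: [-3.142, -0.0, 2.883]
contact_force: [0.1, 0.1, -1.1]
opening: 0.0315
grip_force: 19.9
```

Emit:
step_arm(
  commands=[
    {"translation":[0,0,-15],"roll":0},
    {"translation":[0,0,-25],"roll":0},
    {"translation":[0,0,-30],"roll":0},
    {"translation":[0,0,-30],"roll":0},
    {"translation":[0,0,-30],"roll":0},
    {"translation":[0,0,0],"roll":0.063},
    {"translation":[0,0,0],"roll":0.063},
    {"translation":[0,0,0],"roll":0},
  ],
)

```text
time: 15.87
tool_pos: [0.359, -0.3328, 0.1941]
tool_rot: [3.142, 0.0, 2.755]
contact_force: [-0.1, -0.1, -2.2]
opening: 0.0318
grip_force: 19.9
```

```bash
python3 - <<'E'
from h import *
go(*W(0,-.102,.077),2.757)
E
```

```text
turn first -0.002 j6 now -2.09 then shift mm [-156.    -5.9  117.1]
```

Emit:
step_arm(
  commands=[
    {"translation":[-26,-1,0],"roll":0},
    {"translation":[-26,-1,0],"roll":0},
    {"translation":[-26,-1,0],"roll":0},
    {"translation":[-26,-1,0],"roll":0},
    {"translation":[-26,-1,0],"roll":0},
    {"translation":[-26,-1,0],"roll":0},
    {"translation":[0,0,0],"roll":0},
    {"translation":[0,0,30],"roll":0},
    {"translation":[0,0,30],"roll":0},
    {"translation":[0,0,25],"roll":0},
    {"translation":[0,0,15],"roll":0},
    {"translation":[0,0,10],"roll":0},
    {"translation":[0,0,5],"roll":0},
    {"translation":[0,0,2.5],"roll":0},
    {"translation":[0,0,0],"roll":0},
    {"translation":[0,0,0],"roll":0},
  ],
)

```text
time: 17.2
tool_pos: [0.5018, -0.3977, 0.0775]
tool_rot: [-3.141, 0.002, 2.757]
contact_force: [0.9, -0.2, -3.1]
opening: 0.0314
grip_force: 20.0
```

Emit:
step_arm(
  commands=[
    {"translation":[0,0,0],"roll":0},
    {"translation":[0,0,0],"roll":0},
    {"translation":[0,0,0],"roll":0},
    {"translation":[0,0,0],"roll":0},
    {"translation":[0,0,0],"roll":0},
    {"translation":[0,0,0],"roll":0},
    {"translation":[0,0,-20],"roll":0},
    {"translation":[0,0,-30],"roll":0},
    {"translation":[0,0,-30],"roll":0},
    {"translation":[0,0,-30],"roll":0},
    {"translation":[0,0,-30],"roll":0},
    {"translation":[0,0,-30],"roll":0},
    {"translation":[0,0,-30],"roll":0},
    {"translation":[0,0,0],"roll":0},
  ],
  fingers=0.55,
)

```text
time: 18.37
tool_pos: [0.503, -0.3987, 0.2838]
tool_rot: [-3.137, 0.011, 2.757]
contact_force: [0.6, 0.4, 1.4]
opening: 0.0505
grip_force: 0.0
```

```bash
python3 - <<'E'
from h import *
go(*W(-.11,0,.30),1.186)
E
```

```text
turn first 1.571 j6 now -1.98 then shift mm [ 103.2 -112.2  -16.2]
```

Emit:
step_arm(
  commands=[
    {"translation":[25,0,0],"roll":0},
    {"translation":[25,0,0],"roll":0},
    {"translation":[25,6,0],"roll":0},
    {"translation":[10,20,0],"roll":0},
    {"translation":[0,20,0],"roll":0},
    {"translation":[0,0,0],"roll":0},
    {"translation":[0,0,0],"roll":0},
    {"translation":[0,0,0],"roll":0},
  ],
  fingers=1,
)

```text
time: 19.03
tool_pos: [0.4399, -0.3231, 0.2763]
tool_rot: [-3.141, 0.0, 2.757]
contact_force: [0.7, -0.3, 0.7]
opening: 0.0918
grip_force: 0.0
```

```bash
cat >> h.py <<'E'
def cart(im,k,C,a,z0=0):
    f=lambda P:tuple(int(round(v)) for v in proj(k,P))
    for r,z in((.026,.003),(.016,.092)):
        cv2.polylines(im,[np.array([f([C[0]+r*np.cos(t),C[1]+r*np.sin(t),z+z0]) for t in np.linspace(0,6.3,40)])],False,(0,0,255),1)
    cv2.line(im,f([C[0],C[1],.034+z0]),f([C[0]+.054*np.cos(a),C[1]+.054*np.sin(a),.034+z0]),(0,255,0),1)
E
python3 - <<'E'
from h import *
print(observe()["tool_pos"],observe()["tool_rot"])
k=get_calibration("wrist");im=read_camera("wrist")[:,:,::-1].copy()
print(find("wrist","cart1"))
cart(im,k,[.3896,-.2301],1.111);cart(im,k,W(0,-.102,0)[:2],2.757,.012)
cv2.imwrite("pics/w5.png",im)
read_camera("top");print(find("top","cart1"))
E
```

```text
[ 0.43994576 -0.3230538   0.27629978] [-3.14107972e+00  1.06576914e-04  2.75713428e+00]
[([0.373, -0.656, 0.055], 0.66), ([0.487, -0.39, 0.064], 0.6), ([0.384, -0.23, 0.053], 0.59)]
[([0.366, -0.662, 0.052], 0.69), ([0.2, 0.297, 0.053], 0.61), ([0.168, -0.308, 0.052], 0.51), ([0.334, 0.323, 0.056], 0.43)]
```

View pics/w5.png

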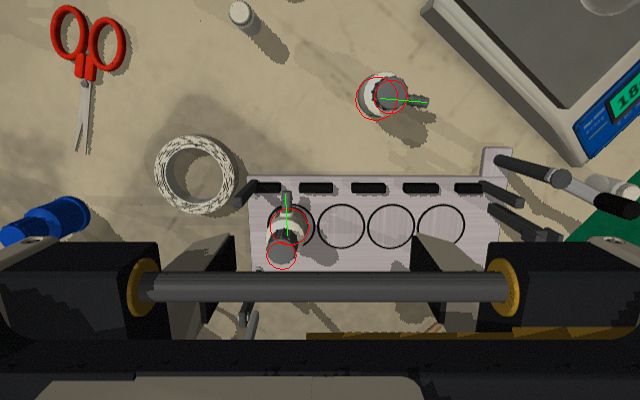

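B stands in ring 4 with its nozzle over the notch (285,195). A is where it was, cap at (391,96).

Emit:
step_arm(
  commands=[
    {"translation":[0,0,0],"roll":0.12},
    {"translation":[0,0,0],"roll":0.12},
    {"translation":[0,0,0],"roll":0.12},
    {"translation":[0,0,0],"roll":0.12},
    {"translation":[0,0,0],"roll":0.12},
    {"translation":[0,0,0],"roll":0.12},
    {"translation":[0,0,0],"roll":0.12},
    {"translation":[0,0,0],"roll":0.12},
    {"translation":[0,0,0],"roll":0.12},
    {"translation":[0,0,0],"roll":0.12},
    {"translation":[0,0,0],"roll":0.12},
    {"translation":[0,0,0],"roll":0.12},
    {"translation":[0,0,0],"roll":0.12},
    {"translation":[0,0,0],"roll":0.086},
    {"translation":[0,0,0],"roll":0},
  ],
)

```text
time: 20.48
tool_pos: [0.4398, -0.3231, 0.2762]
tool_rot: [-3.141, 0.0, 1.107]
contact_force: [0.1, -0.6, 0.0]
opening: 0.092
grip_force: 0.0
```

```bash
python3 - <<'E'
from h import *
go(.3896,-.2301,.064,1.111)
E
```

```text
turn first -0.004 j6 now -0.31 then shift mm [ 61.1 -86.3 212.2]
```

Emit:
step_arm(
  commands=[
    {"translation":[20,-28,0],"roll":0},
    {"translation":[20,-28,0],"roll":0},
    {"translation":[21,-30.3,0],"roll":0},
    {"translation":[0,0,30],"roll":0},
    {"translation":[0,0,30],"roll":0},
    {"translation":[0,0,30],"roll":0},
    {"translation":[0,0,30],"roll":0},
    {"translation":[0,0,30],"roll":0},
    {"translation":[0,0,30],"roll":0},
    {"translation":[0,0,20],"roll":0},
    {"translation":[0,0,12],"roll":0},
    {"translation":[0,0,0],"roll":0},
    {"translation":[0,0,0],"roll":0},
  ],
)

```text
time: 21.57
tool_pos: [0.3895, -0.2298, 0.0642]
tool_rot: [-3.141, -0.0, 1.112]
contact_force: [0.4, 0.3, -0.2]
opening: 0.0917
grip_force: 0.0
```

Emit:
step_arm(
  commands=[
    {"translation":[0,0,0],"roll":0},
    {"translation":[0,0,0],"roll":0},
    {"translation":[0,0,0],"roll":0},
    {"translation":[0,0,0],"roll":0},
    {"translation":[0,0,0],"roll":0},
    {"translation":[0,0,0],"roll":0},
    {"translation":[0,0,0],"roll":0},
    {"translation":[0,0,0],"roll":0},
    {"translation":[0,0,0],"roll":0},
    {"translation":[0,0,0],"roll":0},
    {"translation":[0,0,0],"roll":0},
    {"translation":[0,0,0],"roll":0},
    {"translation":[0,0,0],"roll":0},
    {"translation":[0,0,0],"roll":0},
  ],
  fingers=0,
  grip_force=20,
)

```text
time: 22.73
tool_pos: [0.3896, -0.2297, 0.0643]
tool_rot: [-3.141, 0.0, 1.111]
contact_force: [-0.3, 0.7, -2.7]
opening: 0.0317
grip_force: 19.9
```

Emit:
step_arm(
  commands=[
    {"translation":[0,0,-15],"roll":0},
    {"translation":[0,0,-25],"roll":0},
    {"translation":[0,0,-30],"roll":0},
    {"translation":[0,0,-35],"roll":0},
    {"translation":[0,0,-35],"roll":0},
    {"translation":[0,0,0],"roll":-0.12},
    {"translation":[0,0,0],"roll":-0.12},
    {"translation":[0,0,0],"roll":-0.12},
    {"translation":[0,0,0],"roll":-0.12},
    {"translation":[0,0,0],"roll":-0.12},
    {"translation":[0,0,0],"roll":-0.12},
    {"translation":[0,0,0],"roll":-0.12},
    {"translation":[0,0,0],"roll":-0.12},
    {"translation":[0,0,0],"roll":-0.12},
    {"translation":[0,0,0],"roll":-0.12},
    {"translation":[0,0,0],"roll":-0.12},
    {"translation":[0,0,0],"roll":-0.12},
    {"translation":[0,0,0],"roll":-0.12},
    {"translation":[0,0,0],"roll":-0.088},
    {"translation":[0,0,0],"roll":0},
  ],
)

```text
time: 24.4
tool_pos: [0.3895, -0.2296, 0.2043]
tool_rot: [3.142, -0.0, 2.762]
contact_force: [0.9, -0.0, -2.7]
opening: 0.0318
grip_force: 19.9
```

```bash
python3 - <<'E'
from h import *
go(*W(0,-.034,.077),2.757)
E
```

```text
turn first 0.005 j6 now -1.89 then shift mm [-166.5  -45.   127.3]
```

Emit:
step_arm(
  commands=[
    {"translation":[-27.8,-7.5,0],"roll":0},
    {"translation":[-27.8,-7.5,0],"roll":0},
    {"translation":[-27.8,-7.5,0],"roll":0},
    {"translation":[-27.8,-7.5,0],"roll":0},
    {"translation":[-27.8,-7.5,0],"roll":0},
    {"translation":[-27.8,-7.5,0],"roll":0},
    {"translation":[0,0,0],"roll":0},
    {"translation":[0,0,0],"roll":0.005},
    {"translation":[0,0,30],"roll":0},
    {"translation":[0,0,30],"roll":0},
    {"translation":[0,0,30],"roll":0},
    {"translation":[0,0,20],"roll":0},
    {"translation":[0,0,10],"roll":0},
    {"translation":[0,0,5],"roll":0},
    {"translation":[0,0,2.5],"roll":0},
    {"translation":[0,0,0],"roll":0},
    {"translation":[0,0,0],"roll":0},
  ],
)

```text
time: 25.82
tool_pos: [0.5282, -0.3342, 0.0785]
tool_rot: [-3.141, 0.002, 2.753]
contact_force: [0.6, -0.2, -2.2]
opening: 0.0319
grip_force: 20.0
```

Emit:
step_arm(
  commands=[
    {"translation":[0,0,0],"roll":0},
    {"translation":[0,0,0],"roll":0},
    {"translation":[0,0,0],"roll":0},
    {"translation":[0,0,0],"roll":0},
    {"translation":[0,0,0],"roll":0},
    {"translation":[0,0,0],"roll":0},
    {"translation":[0,0,-20],"roll":0},
    {"translation":[0,0,-30],"roll":0},
    {"translation":[0,0,-30],"roll":0},
    {"translation":[0,0,-30],"roll":0},
    {"translation":[0,0,-30],"roll":0},
    {"translation":[0,0,-30],"roll":0},
    {"translation":[0,0,-30],"roll":0},
    {"translation":[0,0,0],"roll":0},
  ],
  fingers=0.5,
)

```text
time: 26.98
tool_pos: [0.5293, -0.3351, 0.2841]
tool_rot: [-3.138, 0.011, 2.754]
contact_force: [0.7, 0.1, 0.6]
opening: 0.0459
grip_force: 0.0
```

```bash
python3 - <<'E'
from h import *
print(observe()["qpos"].round(2))
go(.37,.25,.33,1.9)
print(find("scene","cart1"))
read_camera("scene");read_camera("top")
print(find("scene","cart1"));print(find("top","cart1"))
E
```

```text
[-0.69  0.5   1.12 -0.    1.51 -1.87]
turn first 0.854 j6 now -1.87 then shift mm [605.2  38.4 -45.9]
[([0.159, -0.296, 0.049], 0.85), ([0.32, 0.33, 0.051], 0.84), ([0.192, 0.304, 0.057], 0.84), ([0.265, 0.446, 0.05], 0.79), ([0.363, -0.657, 0.055], 0.66), ([0.363, 0.021, 0.168], 0.66), ([0.375, -0.218, 0.048], 0.58)]
[([0.266, 0.443, 0.051], 0.92), ([0.364, -0.658, 0.052], 0.71), ([0.189, 0.303, 0.055], 0.7), ([0.514, -0.324, 0.058], 0.59), ([0.159, -0.296, 0.05], 0.58), ([0.484, -0.38, 0.064], 0.57)]
[([0.367, -0.661, 0.051], 0.73), ([0.484, -0.388, 0.065], 0.7), ([0.2, 0.297, 0.051], 0.69), ([0.277, 0.431, 0.054], 0.68), ([0.335, 0.319, 0.053], 0.55), ([0.169, -0.308, 0.053], 0.46), ([0.53, -0.34, 0.103], 0.39)]
```

Emit:
step_arm(
  commands=[
    {"translation":[18,26.6,-2.3],"roll":0},
    {"translation":[18,26.6,-2.3],"roll":0},
    {"translation":[18,26.6,-2.3],"roll":0},
    {"translation":[18,26.6,-2.3],"roll":0},
    {"translation":[18,26.6,-2.3],"roll":0},
    {"translation":[18,26.6,-2.3],"roll":0},
    {"translation":[18,26.6,-2.3],"roll":0},
    {"translation":[18,26.6,-2.3],"roll":0},
    {"translation":[18,26.6,-2.3],"roll":0},
    {"translation":[18,26.6,-2.3],"roll":0},
    {"translation":[18,26.6,-2.3],"roll":0},
    {"translation":[18,26.6,-2.3],"roll":0},
    {"translation":[18,26.6,-2.3],"roll":0},
    {"translation":[18,26.6,-2.3],"roll":0},
    {"translation":[18,26.6,-2.3],"roll":0},
    {"translation":[18,26.6,-2.3],"roll":0},
    {"translation":[18,26.6,-2.3],"roll":0},
    {"translation":[18,26.6,-2.3],"roll":0},
    {"translation":[18,26.6,-2.3],"roll":0},
    {"translation":[18,26.6,-2.3],"roll":0},
  ],
  fingers=1,
)

```text
time: 28.9
tool_pos: [0.3944, 0.2962, 0.3217]
tool_rot: [-3.139, -0.002, 2.754]
contact_force: [0.3, 0.1, -0.5]
opening: 0.0915
grip_force: 0.0
```

Emit:
step_arm(
  commands=[
    {"translation":[0,0,0],"roll":0},
    {"translation":[0,0,0],"roll":0},
    {"translation":[0,0,0],"roll":0},
  ],
)

```text
time: 29.15
tool_pos: [0.3952, 0.2944, 0.3218]
tool_rot: [-3.139, -0.001, 2.754]
contact_force: [-0.2, -0.8, -0.6]
opening: 0.0918
grip_force: 0.0
```

```bash
python3 - <<'E'
from h import *
save("wrist","w6");print(observe()["tool_pos"]);print(find("wrist","cart1"))
E
```

```text
[0.39546477 0.29398015 0.32205381]
[([0.282, 0.433, 0.058], 0.93), ([0.212, 0.303, 0.056], 0.9)]
```

View pics/w6.png

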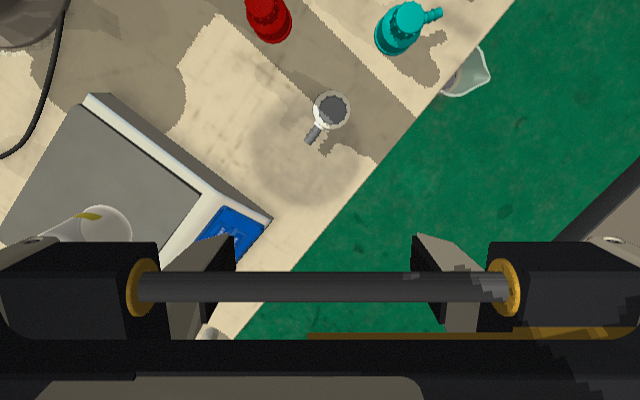

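Cartridge C is white, with its cap at (333,108) and nozzle tip at about (308,142), near the table edge. Red (269,20) and teal (400,28) are look-alikes.

```bash
python3 - <<'E'
from h import *
k=get_calibration("wrist");im=cv2.imread("pics/w6.png")
C=ray(k,(333,108),.092);T=ray(k,(308,143),.036)
hsv=cv2.cvtColor(im,cv2.COLOR_BGR2HSV);sub=hsv[80:160,290:370]
m=((sub[...,1]<40)&(sub[...,2]<135)).astype(np.uint8)
n,l,st,ce=cv2.connectedComponentsWithStats(m)
for i in range(1,n):
  if st[i,4]>25: print(st[i],ce[i]+[290,80])
d=T-C;a=np.arctan2(d[1],d[0]);print(C,T,np.hypot(*d[:2]),a)
f=lambda P:proj(k,P).round(1)
print("foot c",f([*C[:2],0]),"cap r px",np.linalg.norm(f([C[0]+.016,C[1],.092])-f([*C[:2],.092])),"noz base/tip",f([C[0]+.024*np.cos(a),C[1]+.024*np.sin(a),.034]),f([C[0]+.054*np.cos(a),C[1]+.054*np.sin(a),.034]))
for y in range(92,150,3): print(y,''.join('#' if v<90 else '+' if v<135 else '-' if v<180 else '.' for v in hsv[y,296:360,2]))
E
```

```text
[ 28  15  30  30 654] [332.31498471 109.4587156 ]
[ 14  46  18  19 159] [312.16352201 135.08805031]
[0.33477545 0.33157095 0.092     ] [0.36487778 0.28537113 0.036     ] 0.055141393878887036 -0.9933194011602824
foot c [331.  107.7] cap r px 14.37358688706476 noz base/tip [321.2 123.3] [308.5 142.1]
92 ......+++++++++++++++++++++++-----------------------------------
95 ------...+++++++++++++#+------++----++#+---------+--------------
98 ------.-.---.-+++++++-------+#################------------------
101 ----------------++#-----+######################+----------------
104 -----------------+.-----##########################+-------------
107 -----------------.....-###########################--------------
110 ----------------+......++#########################+-------------
113 -----------------......+++++######################+---+---------
116 ------------------.....-+++++++++################-----+---------
119 --------------------......++++++++##############+---++----------
122 --------.......---..........--+++++++######--.----++++++++------
125 ---------.......--+-...........-.---...-.------+++++++++++++----
128 ..------.-------+++-+++-...---....--------++++++++++++++++++++--
131 ........-----++++++-+++##-----...+++++++++++++++++++++++++++++--
134 ..........++++-++++++##-------.++++++++++++++++++++++++++++++++-
137 --.......-++++++++###-----------++++++++++++++++++++++++++++++++
140 --.....-++--+++++##+-------+++++++++++++++++++++++++++++++++++++
143 --.-----.--+++##-.......----++++++++++++-----+++++++++++++++++++
146 -.-.-...-----..........-+++++++++++++-.....-----------++++++++++
149 .-.......------......-++++++++++++--------.---------------++++++
```

```bash
python3 - <<'E'
from h import *
k=get_calibration("wrist")
C=ray(k,(332.5,109.3),.092);T=ray(k,(308,143),.034);d=T-C;a=np.arctan2(d[1],d[0]);print(C,np.hypot(*d[:2]),a)
go(C[0],C[1],.064,a+np.pi)
E
```

```text
[0.3358827  0.33051584 0.092     ] 0.05387899149752837 -0.9989431548830194
turn first 0.61 j6 now -0.7 then shift mm [ 63.2 -30.4 258.3]
```

Emit:
step_arm(
  commands=[
    {"translation":[0,0,0],"roll":0.122},
    {"translation":[0,0,0],"roll":0.122},
    {"translation":[0,0,0],"roll":0.122},
    {"translation":[0,0,0],"roll":0.122},
    {"translation":[0,0,0],"roll":0.122},
    {"translation":[21,-10.1,0],"roll":0},
    {"translation":[21,-10.1,0],"roll":0},
    {"translation":[21,-10.2,0],"roll":0},
    {"translation":[0,0,30],"roll":0},
    {"translation":[0,0,30],"roll":0},
    {"translation":[0,0,30],"roll":0},
    {"translation":[0,0,30],"roll":0},
    {"translation":[0,0,30],"roll":0},
    {"translation":[0,0,30],"roll":0},
    {"translation":[0,0,30],"roll":0},
    {"translation":[0,0,30],"roll":0},
    {"translation":[0,0,18],"roll":0},
    {"translation":[0,0,0],"roll":0},
    {"translation":[0,0,0],"roll":0},
  ],
)

```text
time: 30.83
tool_pos: [0.336, 0.3303, 0.0646]
tool_rot: [-3.14, 0.0, 2.142]
contact_force: [0.3, -0.1, 0.7]
opening: 0.0913
grip_force: 0.0
```

Emit:
step_arm(
  commands=[
    {"translation":[0,0,0],"roll":0},
    {"translation":[0,0,0],"roll":0},
    {"translation":[0,0,0],"roll":0},
    {"translation":[0,0,0],"roll":0},
    {"translation":[0,0,0],"roll":0},
    {"translation":[0,0,0],"roll":0},
    {"translation":[0,0,0],"roll":0},
    {"translation":[0,0,0],"roll":0},
    {"translation":[0,0,0],"roll":0},
    {"translation":[0,0,0],"roll":0},
    {"translation":[0,0,0],"roll":0},
    {"translation":[0,0,0],"roll":0},
    {"translation":[0,0,0],"roll":0},
    {"translation":[0,0,0],"roll":0},
  ],
  fingers=0,
  grip_force=20,
)

```text
time: 32.0
tool_pos: [0.3357, 0.3313, 0.0648]
tool_rot: [-3.141, 0.0, 2.144]
contact_force: [-0.3, -0.2, -0.1]
opening: 0.0314
grip_force: 20.0
```

Emit:
step_arm(
  commands=[
    {"translation":[0,0,-15],"roll":0},
    {"translation":[0,0,-25],"roll":0},
    {"translation":[0,0,-30],"roll":0},
    {"translation":[0,0,-35],"roll":0},
    {"translation":[0,0,-35],"roll":0},
    {"translation":[0,0,-35],"roll":0},
    {"translation":[0,0,-35],"roll":0},
    {"translation":[0,0,-20],"roll":0},
    {"translation":[0,0,0],"roll":0},
  ],
)

```text
time: 32.75
tool_pos: [0.3372, 0.3325, 0.2995]
tool_rot: [3.133, -0.0, 2.144]
contact_force: [0.5, 0.3, -1.6]
opening: 0.0316
grip_force: 20.0
```

```bash
python3 - <<'E'
from h import *
print(observe()["qpos"].round(2))
go(.39,-.23,.29)
E
```

```text
[ 0.62  0.19  1.53 -0.    1.41  0.04]
turn first -0.0 j6 now 0.04 then shift mm [-501.2 -260.7    9.5]
```

Emit:
step_arm(
  commands=[
    {"translation":[-33.1,-6.4,0],"roll":0},
    {"translation":[-33.1,-6.4,0],"roll":0},
    {"translation":[-33.1,-6.4,0],"roll":0},
    {"translation":[-33.1,-6.4,0],"roll":0},
    {"translation":[-33.1,-6.4,0],"roll":0},
    {"translation":[-33.1,-6.4,0],"roll":0},
    {"translation":[-33.1,-6.4,0],"roll":0},
    {"translation":[-33.1,-6.4,0],"roll":0},
    {"translation":[-33.1,-6.4,0],"roll":0},
    {"translation":[-22.5,-22.5,0],"roll":0},
    {"translation":[-22.5,-22.5,0],"roll":0},
    {"translation":[-22.5,-22.5,0],"roll":0},
    {"translation":[-22.5,-22.5,0],"roll":0},
    {"translation":[-22.5,-22.5,0],"roll":0},
    {"translation":[-22.5,-22.5,0],"roll":0},
    {"translation":[-22.5,-22.5,0],"roll":0},
    {"translation":[-22.5,-22.5,0],"roll":0},
    {"translation":[-22.5,-22.5,0],"roll":0},
    {"translation":[0,0,0],"roll":0},
    {"translation":[0,0,0],"roll":0},
  ],
)

```text
time: 34.42
tool_pos: [0.3876, -0.231, 0.2933]
tool_rot: [-3.141, -0.003, 2.14]
contact_force: [-0.6, 0.0, -1.9]
opening: 0.0316
grip_force: 20.0
```

Emit:
step_arm(
  commands=[
    {"translation":[0,0,0],"roll":0.12},
    {"translation":[0,0,0],"roll":0.12},
    {"translation":[0,0,0],"roll":0.12},
    {"translation":[0,0,0],"roll":0.12},
    {"translation":[0,0,0],"roll":0.12},
    {"translation":[0,0,0],"roll":0.12},
    {"translation":[0,0,0],"roll":0.12},
    {"translation":[0,0,0],"roll":0.12},
    {"translation":[0,0,0],"roll":0.12},
    {"translation":[0,0,0],"roll":0.12},
    {"translation":[0,0,0],"roll":0.12},
    {"translation":[0,0,0],"roll":0.12},
    {"translation":[0,0,0],"roll":0.12},
    {"translation":[0,0,0],"roll":0.12},
    {"translation":[0,0,0],"roll":0.12},
    {"translation":[0,0,0],"roll":0.12},
    {"translation":[0,0,0],"roll":0.12},
    {"translation":[0,0,0],"roll":0.12},
    {"translation":[0,0,0],"roll":0.12},
    {"translation":[0,0,0],"roll":0.12},
  ],
)

```text
time: 36.08
tool_pos: [0.3886, -0.2285, 0.294]
tool_rot: [-3.141, 0.001, -0.261]
contact_force: [0.4, -0.1, -2.3]
opening: 0.0312
grip_force: 20.0
```

Emit:
step_arm(
  commands=[
    {"translation":[0,0,0],"roll":0.12},
    {"translation":[0,0,0],"roll":0.12},
    {"translation":[0,0,0],"roll":0.12},
    {"translation":[0,0,0],"roll":0.12},
    {"translation":[0,0,0],"roll":0.12},
    {"translation":[0,0,0],"roll":0.12},
    {"translation":[0,0,0],"roll":0.12},
    {"translation":[0,0,0],"roll":0.12},
    {"translation":[0,0,0],"roll":0.12},
    {"translation":[0,0,0],"roll":0},
  ],
)

```text
time: 36.92
tool_pos: [0.3885, -0.2287, 0.2941]
tool_rot: [3.141, 0.001, -1.339]
contact_force: [0.1, -0.1, -1.6]
opening: 0.0316
grip_force: 20.0
```

```bash
python3 - <<'E'
from h import *
print(observe()["qpos"].round(2))
go(.39,-.23,.0655)
E
```

```text
[-0.7   0.16  1.59  0.    1.4   2.21]
turn first -0.0 j6 now 2.21 then shift mm [  1.6  -1.1 228.6]
```

Emit:
step_arm(
  commands=[
    {"translation":[0,0,35],"roll":0},
    {"translation":[0,0,35],"roll":0},
    {"translation":[0,0,35],"roll":0},
    {"translation":[0,0,35],"roll":0},
    {"translation":[0,0,35],"roll":0},
    {"translation":[0,0,25],"roll":0},
    {"translation":[0,0,15],"roll":0},
    {"translation":[0,0,8],"roll":0},
    {"translation":[0,0,4],"roll":0},
    {"translation":[0,0,1.8],"roll":0},
    {"translation":[0,0,0],"roll":0},
    {"translation":[0,0,0],"roll":0},
    {"translation":[0,0,0],"roll":0},
  ],
)

```text
time: 38.0
tool_pos: [0.3891, -0.2305, 0.067]
tool_rot: [-3.14, -0.002, -1.336]
contact_force: [0.4, 0.3, -1.7]
opening: 0.032
grip_force: 20.0
```

Emit:
step_arm(
  commands=[
    {"translation":[0,0,0],"roll":0},
    {"translation":[0,0,0],"roll":0},
    {"translation":[0,0,0],"roll":0},
    {"translation":[0,0,0],"roll":0},
    {"translation":[0,0,0],"roll":0},
    {"translation":[0,0,0],"roll":0},
    {"translation":[0,0,-15],"roll":0},
    {"translation":[0,0,-20],"roll":0},
    {"translation":[0,0,-25],"roll":0},
    {"translation":[0,0,0],"roll":-0.12},
    {"translation":[0,0,0],"roll":-0.12},
    {"translation":[0,0,0],"roll":-0.12},
    {"translation":[0,0,0],"roll":-0.12},
    {"translation":[0,0,0],"roll":-0.12},
    {"translation":[0,0,0],"roll":-0.12},
    {"translation":[0,0,0],"roll":-0.12},
    {"translation":[0,0,0],"roll":-0.12},
    {"translation":[0,0,0],"roll":-0.12},
    {"translation":[0,0,0],"roll":-0.12},
  ],
  fingers=0.6,
)

```text
time: 39.58
tool_pos: [0.3885, -0.2301, 0.1261]
tool_rot: [3.142, 0.0, -0.13]
contact_force: [0.9, -0.3, 1.0]
opening: 0.0552
grip_force: 0.0
```

Emit:
step_arm(
  commands=[
    {"translation":[0,0,0],"roll":-0.12},
    {"translation":[0,0,0],"roll":-0.12},
    {"translation":[0,0,0],"roll":-0.12},
    {"translation":[0,0,0],"roll":-0.12},
    {"translation":[0,0,0],"roll":-0.12},
    {"translation":[0,0,0],"roll":-0.12},
    {"translation":[0,0,0],"roll":-0.12},
    {"translation":[0,0,0],"roll":-0.12},
    {"translation":[0,0,0],"roll":-0.12},
    {"translation":[0,0,0],"roll":-0.12},
    {"translation":[0,0,0],"roll":-0.12},
    {"translation":[0,0,0],"roll":-0.12},
    {"translation":[0,0,0],"roll":-0.12},
    {"translation":[0,0,0],"roll":-0.12},
    {"translation":[0,0,0],"roll":-0.12},
    {"translation":[0,0,0],"roll":-0.12},
    {"translation":[0,0,0],"roll":-0.022},
    {"translation":[0,0,0],"roll":0},
  ],
)

```text
time: 41.08
tool_pos: [0.3885, -0.2301, 0.1261]
tool_rot: [-3.142, 0.0, 1.804]
contact_force: [-0.2, 0.5, 0.6]
opening: 0.0552
grip_force: 0.0
```

```bash
python3 - <<'E'
from h import *
go(.3885,-.2287,.064,1.803)
read_camera("wrist");print(find("wrist","cart1"))
E
```

```text
turn first 0.001 j6 now -0.94 then shift mm [ 1.4  0.3 62.1]
[([0.385, -0.217, 0.06], 0.79), ([0.186, -0.296, 0.036], 0.66)]
```

Emit:
step_arm(
  commands=[
    {"translation":[0,0,25],"roll":0},
    {"translation":[0,0,20],"roll":0},
    {"translation":[0,0,12],"roll":0},
    {"translation":[0,0,5],"roll":0},
    {"translation":[0,0,0],"roll":0},
    {"translation":[0,0,0],"roll":0},
  ],
)

```text
time: 41.68
tool_pos: [0.3887, -0.2303, 0.0644]
tool_rot: [3.141, 0.0, 1.805]
contact_force: [0.0, -0.2, 0.5]
opening: 0.0549
grip_force: 0.0
```

Emit:
step_arm(
  commands=[
    {"translation":[0,0,0],"roll":0},
    {"translation":[0,0,0],"roll":0},
    {"translation":[0,0,0],"roll":0},
    {"translation":[0,0,0],"roll":0},
    {"translation":[0,0,0],"roll":0},
    {"translation":[0,0,0],"roll":0},
    {"translation":[0,0,0],"roll":0},
    {"translation":[0,0,0],"roll":0},
    {"translation":[0,0,0],"roll":0},
    {"translation":[0,0,0],"roll":0},
  ],
  fingers=0,
  grip_force=20,
)

```text
time: 42.52
tool_pos: [0.3888, -0.2304, 0.0645]
tool_rot: [3.141, 0.001, 1.806]
contact_force: [-0.4, 1.0, 6.0]
opening: 0.0312
grip_force: 20.0
```

Emit:
step_arm(
  commands=[
    {"translation":[0,0,-15],"roll":0},
    {"translation":[0,0,-25],"roll":0},
    {"translation":[0,0,-30],"roll":0},
    {"translation":[0,0,-35],"roll":0},
    {"translation":[0,0,-35],"roll":0},
    {"translation":[0,0,0],"roll":-0.12},
    {"translation":[0,0,0],"roll":-0.12},
    {"translation":[0,0,0],"roll":-0.12},
    {"translation":[0,0,0],"roll":-0.12},
    {"translation":[0,0,0],"roll":-0.12},
    {"translation":[0,0,0],"roll":-0.12},
    {"translation":[0,0,0],"roll":-0.12},
    {"translation":[0,0,0],"roll":-0.113},
    {"translation":[0,0,0],"roll":0},
  ],
)

```text
time: 43.68
tool_pos: [0.3881, -0.2298, 0.2035]
tool_rot: [3.141, -0.002, 2.763]
contact_force: [0.3, -0.3, -1.9]
opening: 0.0316
grip_force: 20.0
```

```bash
python3 - <<'E'
from h import *
go(*W(0,.034,.0775),2.757)
read_camera("top");print(find("top","cart1"));print(find("wrist","cart1"))
E
```

```text
turn first 0.006 j6 now -1.9 then shift mm [-167.7   23.8  126. ]
[([0.199, 0.295, 0.053], 0.64), ([0.278, 0.434, 0.051], 0.61), ([0.482, -0.388, 0.064], 0.55), ([0.171, -0.309, 0.053], 0.55), ([0.363, -0.21, 0.179], 0.49), ([0.368, -0.661, 0.055], 0.49)]
[([0.385, -0.217, 0.06], 0.79), ([0.186, -0.296, 0.036], 0.66)]
```

Emit:
step_arm(
  commands=[
    {"translation":[-28,4,0],"roll":0.006},
    {"translation":[-28,4,0],"roll":0},
    {"translation":[-28,4,0],"roll":0},
    {"translation":[-28,4,0],"roll":0},
    {"translation":[-28,4,0],"roll":0},
    {"translation":[-27.7,3.8,0],"roll":0},
    {"translation":[0,0,0],"roll":0},
    {"translation":[0,0,30],"roll":0},
    {"translation":[0,0,30],"roll":0},
    {"translation":[0,0,30],"roll":0},
    {"translation":[0,0,18],"roll":0},
    {"translation":[0,0,10],"roll":0},
    {"translation":[0,0,5],"roll":0},
    {"translation":[0,0,3],"roll":0},
    {"translation":[0,0,0],"roll":0},
    {"translation":[0,0,0],"roll":0},
  ],
)

```text
time: 45.17
tool_pos: [0.5534, -0.272, 0.0794]
tool_rot: [-3.141, 0.002, 2.752]
contact_force: [0.5, 0.4, -1.9]
opening: 0.0316
grip_force: 20.0
```

Emit:
step_arm(
  commands=[
    {"translation":[0,0,0],"roll":0},
    {"translation":[0,0,0],"roll":0},
    {"translation":[0,0,0],"roll":0},
    {"translation":[0,0,0],"roll":0},
    {"translation":[0,0,0],"roll":0},
    {"translation":[0,0,0],"roll":0},
    {"translation":[0,0,-20],"roll":0},
    {"translation":[0,0,-30],"roll":0},
    {"translation":[0,0,-30],"roll":0},
    {"translation":[0,0,-30],"roll":0},
    {"translation":[0,0,-30],"roll":0},
    {"translation":[0,0,-30],"roll":0},
    {"translation":[0,0,-30],"roll":0},
    {"translation":[25,0,0],"roll":0},
    {"translation":[25,0,0],"roll":0},
    {"translation":[25,0,0],"roll":0},
    {"translation":[25,0,0],"roll":0},
    {"translation":[0,0,0],"roll":0},
    {"translation":[0,0,0],"roll":0},
  ],
  fingers=0.5,
)

```text
time: 46.75
tool_pos: [0.4598, -0.2334, 0.2789]
tool_rot: [-3.141, 0.001, 2.752]
contact_force: [0.9, 0.9, -0.3]
opening: 0.0456
grip_force: 0.0
```

```bash
python3 - <<'E'
from h import *
print(observe()["tool_pos"])
k=get_calibration("wrist");im=read_camera("wrist")[:,:,::-1].copy()
print(find("wrist","cart1"))
for y in(-.102,-.034,.034):cart(im,k,W(0,y,0)[:2],2.757,.012)
s=read_camera("top")[:,:,::-1][80:280,140:460]
out=np.zeros((600,800,3),np.uint8);out[:400,:640]=im;out[400:600,:320]=s
s=read_camera("scene")[:,:,::-1][120:320,150:470];out[400:600,320:640]=s
cv2.imwrite("pics/w7.png",out)
print(find("top","cart1"));print(find("scene","cart1"))
E
```

```text
[ 0.45979011 -0.23342744  0.27887167]
[([0.542, -0.265, 0.063], 0.98), ([0.481, -0.38, 0.051], 0.89), ([0.506, -0.314, 0.048], 0.77), ([0.377, -0.648, 0.019], 0.73)]
[([0.274, 0.431, 0.051], 0.76), ([0.485, -0.386, 0.065], 0.7), ([0.201, 0.295, 0.056], 0.52), ([0.369, -0.664, 0.051], 0.45)]
[([0.19, 0.301, 0.053], 0.92), ([0.364, -0.659, 0.053], 0.79), ([0.267, 0.448, 0.051], 0.77), ([0.542, -0.261, 0.062], 0.75), ([0.157, -0.294, 0.05], 0.74), ([0.612, -0.354, 0.182], 0.7), ([0.487, -0.383, 0.065], 0.62), ([0.515, -0.322, 0.062], 0.61)]
```

View pics/w7.png

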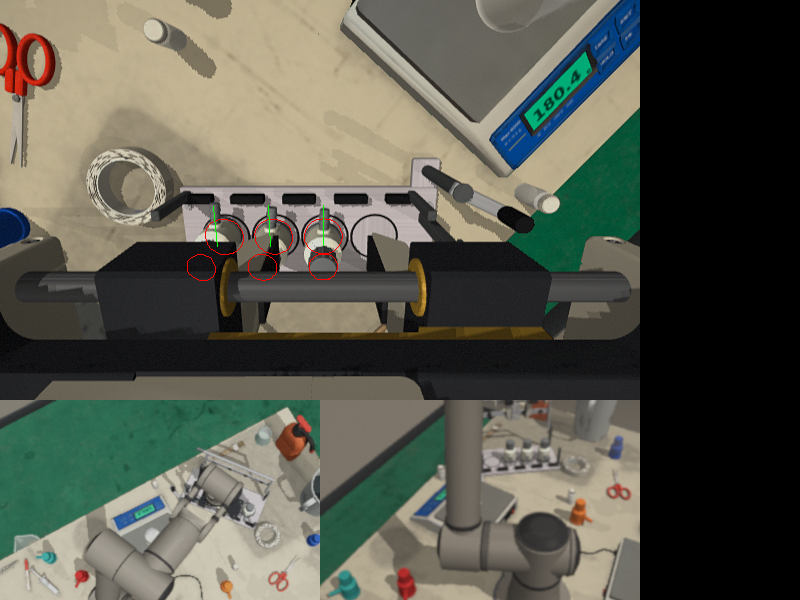

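All three cartridges stand in rings 4, 3 and 2 with nozzles at (215,213), (272,213) and (323,212) over their notches. The latch knob is at about (515,219). Next is the frame.

Emit:
step_arm(
  commands=[
    {"translation":[0,0,-30],"roll":0.12},
    {"translation":[0,0,0],"roll":0.12},
    {"translation":[0,0,0],"roll":0.12},
    {"translation":[0,0,0],"roll":0.12},
    {"translation":[0,0,0],"roll":0.12},
    {"translation":[0,0,0],"roll":0.12},
    {"translation":[0,0,0],"roll":0.12},
    {"translation":[0,0,0],"roll":0.12},
    {"translation":[0,0,0],"roll":0.12},
    {"translation":[0,0,0],"roll":0.12},
    {"translation":[0,0,0],"roll":0.12},
    {"translation":[0,0,0],"roll":0.12},
    {"translation":[0,0,0],"roll":0.12},
    {"translation":[0,0,0],"roll":0.006},
    {"translation":[0,0,0],"roll":0},
  ],
  fingers=0.4,
)

```text
time: 48.3
tool_pos: [0.4605, -0.2337, 0.3078]
tool_rot: [-3.141, -0.0, 1.19]
contact_force: [0.7, -0.1, 0.4]
opening: 0.0367
grip_force: 0.0
```

```bash
python3 - <<'E'
from h import *
go(.6271,-.3376,.223,1.186)
E
```

```text
turn first 0.004 j6 now -0.24 then shift mm [-33.7 193.4  84.8]
```

Emit:
step_arm(
  commands=[
    {"translation":[-4.2,24.2,0],"roll":0.004},
    {"translation":[-4.2,24.2,0],"roll":0},
    {"translation":[-4.2,24.2,0],"roll":0},
    {"translation":[-4.2,24.2,0],"roll":0},
    {"translation":[-4.2,24.2,0],"roll":0},
    {"translation":[-4.2,24.2,0],"roll":0},
    {"translation":[-4.2,24.2,0],"roll":0},
    {"translation":[-4.2,24,0],"roll":0},
    {"translation":[0,0,0],"roll":0},
    {"translation":[0,0,30],"roll":0},
    {"translation":[0,0,30],"roll":0},
    {"translation":[0,0,24],"roll":0},
    {"translation":[0,0,0],"roll":0},
    {"translation":[0,0,0],"roll":0},
  ],
)

```text
time: 49.47
tool_pos: [0.6259, -0.3373, 0.2234]
tool_rot: [-3.139, -0.001, 1.185]
contact_force: [0.3, -0.4, 0.5]
opening: 0.0368
grip_force: 0.0
```

Emit:
step_arm(
  commands=[
    {"translation":[0,0,0],"roll":0},
    {"translation":[0,0,0],"roll":0},
    {"translation":[0,0,0],"roll":0},
    {"translation":[0,0,0],"roll":0},
    {"translation":[0,0,0],"roll":0},
    {"translation":[0,0,0],"roll":0},
    {"translation":[0,0,0],"roll":0},
    {"translation":[0,0,0],"roll":0},
  ],
  fingers=0,
  grip_force=10,
)

```text
time: 50.13
tool_pos: [0.6269, -0.338, 0.2254]
tool_rot: [3.14, 0.001, 1.183]
contact_force: [-0.7, 0.1, 5.8]
opening: 0.0112
grip_force: 10.0
```

Emit:
step_arm(
  commands=[
    {"translation":[0,-12.1,-1.3],"roll":0},
    {"translation":[0,-12.1,-0.2],"roll":0},
    {"translation":[0,-12.1,0.9],"roll":0},
    {"translation":[0,-12,2],"roll":0},
    {"translation":[0,-11.7,3.1],"roll":0},
    {"translation":[0,-11.4,4.1],"roll":0},
    {"translation":[0,-11,5.2],"roll":0},
    {"translation":[0,-10.5,6.1],"roll":0},
    {"translation":[0,-9.9,7],"roll":0},
    {"translation":[0,-9.2,7.9],"roll":0},
    {"translation":[0,-8.4,8.7],"roll":0},
    {"translation":[0,-7.6,9.4],"roll":0},
    {"translation":[0,-6.7,10.1],"roll":0},
    {"translation":[0,-5.8,10.7],"roll":0},
    {"translation":[0,-4.8,11.1],"roll":0},
    {"translation":[0,-3.8,11.5],"roll":0},
    {"translation":[0,-2.7,11.8],"roll":0},
    {"translation":[0,-1.6,11],"roll":0},
    {"translation":[0,-0.5,8],"roll":0},
    {"translation":[0,0,0],"roll":0},
  ],
)

```text
time: 51.8
tool_pos: [0.4845, -0.2796, 0.0957]
tool_rot: [3.141, -0.0, 1.183]
contact_force: [3.3, -0.7, -3.4]
opening: 0.012
grip_force: 10.0
```

Emit:
step_arm(
  commands=[
    {"translation":[0,0,2],"roll":0},
    {"translation":[0,0,2],"roll":0},
    {"translation":[0,0,0],"roll":0},
    {"translation":[0,0,0],"roll":0},
  ],
)

```text
time: 52.13
tool_pos: [0.4844, -0.2796, 0.093]
tool_rot: [3.141, -0.0, 1.183]
contact_force: [3.5, 0.4, -1.6]
opening: 0.0112
grip_force: 10.0
```

Emit:
step_arm(
  commands=[
    {"translation":[0,0,1.5],"roll":0},
    {"translation":[0,0,0],"roll":0},
    {"translation":[0,0,0],"roll":0},
  ],
)

```text
time: 52.38
tool_pos: [0.4844, -0.2796, 0.0919]
tool_rot: [3.141, 0.0, 1.183]
contact_force: [2.8, 0.8, 2.7]
opening: 0.0115
grip_force: 10.0
```

Emit:
step_arm(
  commands=[
    {"translation":[0,0,1.5],"roll":0},
    {"translation":[0,0,0],"roll":0},
    {"translation":[0,0,0],"roll":0},
  ],
)

```text
time: 52.63
tool_pos: [0.4844, -0.2798, 0.0911]
tool_rot: [3.14, 0.001, 1.183]
contact_force: [1.6, 2.4, 8.6]
opening: 0.0112
grip_force: 10.0
```

The frame is seated, with the reaction rising to 8.6 N at the stop. I'll release it, rise and look at the latch.

Emit:
step_arm(
  commands=[
    {"translation":[0,0,0],"roll":0},
    {"translation":[0,0,0],"roll":0},
    {"translation":[0,0,0],"roll":0},
    {"translation":[0,0,0],"roll":0},
    {"translation":[0,0,0],"roll":0},
    {"translation":[0,0,-20],"roll":0},
    {"translation":[0,0,-30],"roll":0},
    {"translation":[0,0,-30],"roll":0},
    {"translation":[0,0,-30],"roll":0},
    {"translation":[0,0,-30],"roll":0},
    {"translation":[0,0,-30],"roll":0},
    {"translation":[0,0,-30],"roll":0},
    {"translation":[30,0,-10],"roll":0},
    {"translation":[30,0,0],"roll":0},
    {"translation":[30,0,0],"roll":0},
    {"translation":[0,0,0],"roll":0},
    {"translation":[0,0,0],"roll":0},
    {"translation":[0,0,0],"roll":0},
  ],
  fingers=0.35,
)

```text
time: 54.13
tool_pos: [0.5179, -0.1966, 0.2997]
tool_rot: [-3.141, 0.001, 1.183]
contact_force: [0.1, -0.5, -0.7]
opening: 0.0324
grip_force: 0.0
```

```bash
python3 - <<'E'
from h import *
print(observe()["tool_pos"])
k=get_calibration("wrist");im=read_camera("wrist")[:,:,::-1].copy();print(find("wrist","latch_knob"),find("wrist","frame_rod"))
cv2.imwrite("pics/w8raw.png",im)
f=lambda P:tuple(int(round(v)) for v in proj(k,P))
cv2.line(im,f(W(-.06,-.1,.108)),f(W(-.06,.19,.108)),(0,0,255),1)
p=[W(-.092+.05*np.cos(q),.168+.05*np.sin(q),.159) for q in np.arange(0,1.9,.1)]
for i,P in enumerate(p): cv2.circle(im,f(P),1,(0,255,0) if i%5 else (255,0,255),-1)
cv2.circle(im,f(W(-.092,.168,.12)),2,(255,255,0),-1)
print([f(P) for P in p])
cv2.imwrite("pics/w8.png",cv2.resize(im[0:240,200:520],(800,600),interpolation=cv2.INTER_CUBIC))
E
```

```text
[ 0.51793289 -0.19656051  0.29972609]
[([0.543, -0.085, 0.128], 0.56)] [([0.563, -0.207, 0.113], 0.75)]
[(342, 100), (342, 94), (341, 88), (340, 82), (338, 76), (335, 70), (332, 65), (329, 60), (325, 55), (320, 51), (315, 47), (310, 44), (305, 41), (299, 39), (293, 38), (287, 37), (281, 37), (275, 38), (269, 39)]
```

View pics/w8.png

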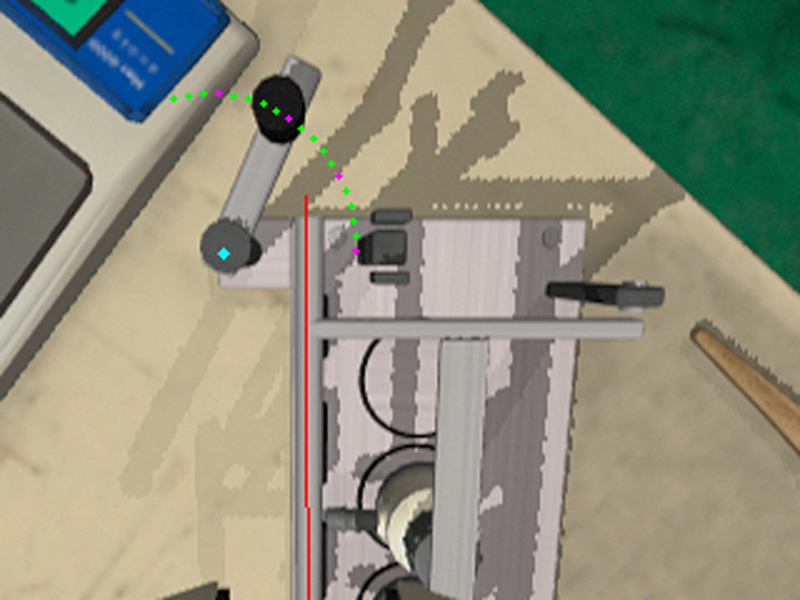

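The closed rod lies on the model line. The latch knob's top face is at crop (279,101), about q=1.1, and the catch is at (385,247).

```bash
python3 - <<'E'
from h import *
k=get_calibration("wrist")
K=ray(k,(200+279/2.5,101/2.5),.159);r=np.array([(K[:2]-M)@X,(K[:2]-M)@Y]);d=r-[-.092,.168];q=np.arctan2(d[1],d[0]);print(K,r,np.hypot(*d),q)
go(K[0],K[1],.140)
q=np.linspace(q,-0.04,15);print([[round(float(a),1),round(float(b),1)] for a,b in zip(50*np.diff(np.sin(q)),50*np.diff(np.cos(q)))])
E
```

```text
[ 0.55742821 -0.07774666  0.159     ] [-0.06770485  0.21471543] 0.052655346213877095 1.0912242997271697
turn first -0.0 j6 now -0.11 then shift mm [125.6  -8.7 159.8]
[[-2.0, 3.5], [-2.3, 3.3], [-2.5, 3.1], [-2.8, 2.9], [-3.0, 2.7], [-3.2, 2.4], [-3.4, 2.2], [-3.6, 1.9], [-3.7, 1.6], [-3.8, 1.3], [-3.9, 1.0], [-4.0, 0.7], [-4.0, 0.3], [-4.0, 0.0]]
```

Emit:
step_arm(
  commands=[
    {"translation":[24.8,-1.8,0],"roll":0},
    {"translation":[24.8,-1.8,0],"roll":0},
    {"translation":[24.8,-1.8,0],"roll":0},
    {"translation":[24.8,-1.8,0],"roll":0},
    {"translation":[24.8,-1.8,0],"roll":0},
    {"translation":[0,0,30],"roll":0},
    {"translation":[0,0,30],"roll":0},
    {"translation":[0,0,30],"roll":0},
    {"translation":[0,0,30],"roll":0},
    {"translation":[0,0,20],"roll":0},
    {"translation":[0,0,12],"roll":0},
    {"translation":[0,0,6],"roll":0},
    {"translation":[0,0,0],"roll":0},
    {"translation":[0,0,0],"roll":0},
  ],
)

```text
time: 55.45
tool_pos: [0.5571, -0.0787, 0.1425]
tool_rot: [3.141, 0.0, 1.182]
contact_force: [0.3, -1.4, -0.3]
opening: 0.0321
grip_force: 0.0
```

Emit:
step_arm(
  commands=[
    {"translation":[0,0,0],"roll":0},
    {"translation":[0,0,0],"roll":0},
    {"translation":[0,0,0],"roll":0},
    {"translation":[0,0,0],"roll":0},
    {"translation":[0,0,0],"roll":0},
    {"translation":[0,0,0],"roll":0},
    {"translation":[0,0,0],"roll":0},
  ],
  fingers=0,
  grip_force=12,
)

```text
time: 56.03
tool_pos: [0.5571, -0.0783, 0.1428]
tool_rot: [3.14, 0.0, 1.183]
contact_force: [-1.6, -0.7, 6.1]
opening: 0.0177
grip_force: 12.0
```

Knob gripped (17.7 mm opening). I'll swing it along the arc.

Emit:
step_arm(
  commands=[
    {"translation":[-2,3.5,0],"roll":0},
    {"translation":[-2.3,3.3,0],"roll":0},
    {"translation":[-2.5,3.1,0],"roll":0},
    {"translation":[-2.8,2.9,0],"roll":0},
    {"translation":[-3,2.7,0],"roll":0},
    {"translation":[-3.2,2.4,0],"roll":0},
    {"translation":[-3.4,2.2,0],"roll":0},
    {"translation":[-3.6,1.9,0],"roll":0},
    {"translation":[-3.7,1.6,0],"roll":0},
    {"translation":[-3.8,1.3,0],"roll":0},
    {"translation":[-3.9,1,0],"roll":0},
    {"translation":[-4,0.7,0],"roll":0},
    {"translation":[-4,0.3,0],"roll":0},
    {"translation":[-2.5,0,0],"roll":0},
    {"translation":[0,0,0],"roll":0},
    {"translation":[0,0,0],"roll":0},
  ],
)

```text
time: 57.37
tool_pos: [0.5649, -0.1303, 0.1419]
tool_rot: [3.141, 0.001, 1.183]
contact_force: [-0.1, 0.5, 0.9]
opening: 0.0174
grip_force: 12.0
```

```bash
python3 - <<'E'
from h import *
r=observe();p=r["tool_pos"][:2]-M;print(p@X+.092,p@Y-.168,r["contact_force"])
E
```

```text
0.05090370206945391 0.000810822976772152 [-0.13796193  0.49514481  0.85343067]
```

Emit:
step_arm(
  commands=[
    {"translation":[-1.5,0,0],"roll":0},
    {"translation":[-1.5,0,0],"roll":0},
    {"translation":[0,0,0],"roll":0},
    {"translation":[0,0,0],"roll":0},
  ],
)

```text
time: 57.7
tool_pos: [0.564, -0.1326, 0.142]
tool_rot: [3.141, 0.0, 1.183]
contact_force: [2.7, 0.7, -0.1]
opening: 0.0179
grip_force: 12.0
```

Emit:
step_arm(
  commands=[
    {"translation":[-1.5,0,0],"roll":0},
    {"translation":[-1.5,0,0],"roll":0},
    {"translation":[0,0,0],"roll":0},
    {"translation":[0,0,0],"roll":0},
  ],
)

```text
time: 58.03
tool_pos: [0.5634, -0.134, 0.142]
tool_rot: [3.14, -0.002, 1.183]
contact_force: [7.0, 6.3, -0.9]
opening: 0.0178
grip_force: 12.0
```

The stop is reached, with an 8.5 N reaction. I'll release, lift and verify.

Emit:
step_arm(
  commands=[
    {"translation":[0,0,0],"roll":0},
    {"translation":[0,0,0],"roll":0},
    {"translation":[0,0,0],"roll":0},
    {"translation":[0,0,0],"roll":0},
    {"translation":[0,0,0],"roll":0},
    {"translation":[0,0,-20],"roll":0},
    {"translation":[0,0,-30],"roll":0},
    {"translation":[0,0,-30],"roll":0},
    {"translation":[0,0,-30],"roll":0},
    {"translation":[0,0,-30],"roll":0},
    {"translation":[-20,-5,-20],"roll":0},
    {"translation":[-25,-5,0],"roll":0},
    {"translation":[-25,-5,0],"roll":0},
    {"translation":[-25,-5,0],"roll":0},
    {"translation":[0,0,0],"roll":0},
    {"translation":[0,0,0],"roll":0},
    {"translation":[0,0,0],"roll":0},
  ],
  fingers=0.35,
)

```text
time: 59.45
tool_pos: [0.5081, -0.2153, 0.302]
tool_rot: [-3.142, -0.0, 1.182]
contact_force: [-0.5, 0.1, 0.2]
opening: 0.0324
grip_force: 0.0
```

```bash
python3 - <<'E'
from h import *
print(observe()["tool_pos"])
k=get_calibration("wrist");im=read_camera("wrist")[:,:,::-1].copy();print(find("wrist","latch_knob"),find("wrist","frame_rod"),find("wrist","cart1"))
cv2.imwrite("pics/w9.png",im)
P=W(-.042,.168,.159);u=proj(k,P);print("expected knob top",u)
g=cv2.cvtColor(im,cv2.COLOR_BGR2GRAY);m=(g<45).astype(np.uint8)
n,l,st,ce=cv2.connectedComponentsWithStats(m)
for i in range(1,n):
  if st[i,4]>60 and np.linalg.norm(ce[i]-u)<60:
    K=ray(k,ce[i],.145);print(st[i],ce[i],(K[:2]-M)@X+.092,(K[:2]-M)@Y-.168)
print("rod exp cols",[proj(k,W(-.06,y,.108)).round(1).tolist() for y in(.13,.08,.05)])
for y in(.08,.05):
  c=proj(k,W(-.06,y,.108));r=int(round(c[1]));print(r,g[r,int(c[0])-20:int(c[0])+20])
E
```

```text
[ 0.50812257 -0.21533531  0.30201763]
[([0.546, -0.121, 0.125], 0.88), ([0.568, -0.212, 0.014], 0.62)] [([0.556, -0.218, 0.11], 0.82), ([0.483, -0.383, 0.098], 0.7), ([0.4, -0.44, 0.02], 0.19)] [([0.542, -0.256, 0.06], 0.86), ([0.181, -0.303, 0.087], 0.71), ([0.483, -0.387, 0.094], 0.68), ([0.514, -0.314, 0.048], 0.57)]
expected knob top [344.67800247  74.49653285]
[336  61  30  30 436] [347.00229358  73.48165138] 0.052940982851748156 0.0020480510137645958
rod exp cols [[323.7, 118.1], [323.8, 165.8], [323.9, 192.7]]
166 [176 177 178 176 174 175 172 172 169 167 179 185 175 178 135 169 155 123
 136 158 165 173 173 164 158 144 120  75   9  94 127 126 119 116 192 192
 189 193 193 192]
193 [190 191 190 183 191 191 193 185 188 188 189 191 177 178 154 163 160 122
 139 157 166 171 171 163 157 139 115  75  90 109 115 114 112 122 125 120
 120  88 107 121]
```

```bash
python3 -c "
from cell import *
print(hand_in())"
```

```text
the job is handed in; nothing more can be done
None
```

The job is handed in: three cartridges (all I found on the table) stand in rings 2, 3 and 4 with nozzles over their notches. The frame is down on its rests and the latch is closed into its catch. Both were pressed until they met their stops and looked closed in the last camera check.

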